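# Clear the measuring lane, zero the tally, hook, draw and lock the tape

## Task

Get the measuring lane ready for the next slab: put all the test tiles that are in the lane into the wooden tray and turn the tally knob back to its zero stop. Then hook the end of the tape measure over the far edge of the stop bar, back away with the case against its spring, set the case down in the station's seat behind the front lip, and press the red lock button fully down, so that the tape is left stretched and locked. Leave the cup and the tubs where they are.

Things in the scene. Friction and masses are not known exactly. Their poses are not given: they have to be found in the camera images.
- tile_1: pale green glazed L-shaped test tile (may be absent), 0.055 kg, standing on its foot: foot plate 44 (x) x 46 (y) x 6, and an upright 7 thick, 46 wide in y, 62 high, whose middle lies at x = -18. Origin: centre of the underside; z up. Take it by the two side edges of the upright (46 apart, along y), about 45 above its underside. A knock can tip it over on its back; it may lie in the tray so
- tile_2: brown glazed L-shaped test tile (may be absent), 0.055 kg, standing on its foot: foot plate 44 (x) x 46 (y) x 6, and an upright 7 thick, 46 wide in y, 62 high, whose middle lies at x = -18. Origin: centre of the underside; z up. Take it by the two side edges of the upright (46 apart, along y), about 45 above its underside. A knock can tip it over on its back; it may lie in the tray so
- tile_3: blue glazed L-shaped test tile (may be absent), 0.055 kg, standing on its foot: foot plate 44 (x) x 46 (y) x 6, and an upright 7 thick, 46 wide in y, 62 high, whose middle lies at x = -18. Origin: centre of the underside; z up. Take it by the two side edges of the upright (46 apart, along y), about 45 above its underside. A knock can tip it over on its back; it may lie in the tray so
- tile_4: cream glazed L-shaped test tile (may be absent), 0.055 kg, standing on its foot: foot plate 44 (x) x 46 (y) x 6, and an upright 7 thick, 46 wide in y, 62 high, whose middle lies at x = -18. Origin: centre of the underside; z up. Take it by the two side edges of the upright (46 apart, along y), about 45 above its underside. A knock can tip it over on its back; it may lie in the tray so
- tray: low fixed wooden tray for the tiles, 100 (x) x 290 (y) x 14 high, walls and floor 5 thick, open on top. Origin: centre of the underside
- riser: fixed low plywood riser on the bench; its flat top ('the board'), 330 (x) x 760 (y), lies 135 above the bench and carries all the work. Origin: centre of its underside
- station: fixed measuring station. Origin: on the board, under the middle of an open-backed aluminium seat for the case; +x looks along the lane to the stop bar. Seat floor 4 above the board; front lip at x = 40.5 to 46.5 and side cheeks with inner faces at y = +/-23, all 12 above the board; no wall behind. A grey tally housing, 76 x 76 x 30 high, stands at y = -112
- tally (a joint): angle of the tally knob on the station in rad: 0 is the zero stop (red mark), it grows counter-clockwise seen from above to 2.6; it starts somewhere between. Stiff friction about 0.03 N m, no spring; the pointer stays where it is left
- knob_grip (a point): on the knob's upright axis, 60 above the board, at the height to grip. The knob is a black bar 40 long, 12 wide, from 38 to 68 above the board, on a disc 38 in diameter that ends 38 above the board; this frame's x axis runs along the bar to the red pointer (along the station's x at zero) and turns with the knob
- stop_bar: fixed wooden stop bar across the end of the lane, 12 thick (x) x 90 long (y) x 26 high, held by low steel feet at its two ends. Origin: centre of the underside; x axis along the lane, away from the station. The edge for the hook is its far top edge, at x = +6
- bar_edge (a point): middle of the far top edge of the stop bar, 26 above the board
- tape: loose tape measure, 0.3 kg in all: green case 76 (x) x 36 (y) x 60 high, origin: centre of its underside, z up. The yellow blade leaves the front (+x) face 24 to 26 above the underside and is 20 wide; it stays straight. Grip the case across its 36 mm width. When the case sits in the seat, the blade lies 2 above the top of the stop bar, and the front of the case bears against the lip, case origin about 2 mm ahead of the station's origin
- blade (a joint): how far the blade is drawn out, m, 0 (home, hook 30 in front of the case) to 0.330. A spring pulls it home with 3.6 N at 0 and 5.6 N at 0.330 (damped, so it runs home in about a second), unless the lock is down
- hook (a point): on the inner face of the steel hook at the blade's end: a plate 2 thick, 22 wide, hanging down from the blade to 4 above the level of the case's underside (22 tall). The hook's friction on the bar can hold the case's nose up by some 0.02 rad. This point is 10 above the level of the underside, and 68 ahead of the case's origin when the blade is home
- lock (a joint): travel of the red lock button in m: 0 up (free), 0.005 fully down (blade braked). It needs about 4 N to move (press with 8 to 12 N) and stays down by itself
- lock_top (a point): top of the red lock button, 20 in diameter, on the top of the case 16 behind its centre, 67 above the underside while up
- slip_cup: beige lidded cup, 79 across, 46 high, not part of the job; origin: centre of the underside
- sky_tub: sky-blue lidded tub, 67 across, 57 high, not part of the job; origin: centre of the underside
- plum_tub: plum lidded tub, 67 across, 57 high, not part of the job; origin: centre of the underside

How it is judged:
By the outcome, as a careful person would: the job done as asked, in the order asked, and still so for the second after the job is handed in, with the robot touching nothing.
Of tile_1, tile_2, tile_3, tile_4 only 3 to 4 are there at a start; the rules pass over those that are not, and their reading is None.
At some moment in a run one of tile_1, tile_2, tile_3, tile_4 may be knocked a few centimetres aside while the robot is not near it.
It also fails if it takes over 210 s, if anything falls off the work surface, if the arm or the gripper's body presses on something with over 40 N, if the wrist force passes 120 N, or if a joint passes its speed limit or range.

## Robot

A 6-joint arm with a two-finger parallel gripper is mounted at the origin on a cart in front of the work surface, level with it; the furniture and walls round the work are solid. World frame = base frame: x ahead of the robot, y to its left, z up, the work surface at z = 0. Lengths are in m, angles in degrees, forces in N, time in s.
With the tool pointing down it reaches from about 0.3 to 0.75 m from the base axis. Payload 8.5 kg.
Tool frame: the origin (TCP) lies midway between the tips of the shut fingers; the grasp point (between the pads) lies 19 mm behind it; z points along the fingers, y is the direction in which the jaws open and shut (so a half turn about z gives the same grasp; the last joint's range is limited). The gripper opens to 85 mm and grips with 20 to 120 N. Pads are 22 mm wide; open, the fingers measure 114 mm over their backs; the gripper's body (76 mm by 85 mm) begins 54 mm behind the grasp point. The pads swing forward as they close: fully open they stand 13 mm farther back than shut.
Start: joints at [62.149, 21.807, 74.336, -0, 83.858, -12.336], TCP at [0.147, 0.53, 0.231] pointing down, gripper open.
Joint ranges: [-178.18, 178.18], [-50.72, 133.34], [12.68, 142.11], [-81.47, 261.47], [9.98, 163.14], [-165.26, 165.26]. Speed limits (degrees/s): [136.94, 136.94, 180, 180, 180, 180].

## Interface

Orientations are given as a 3x3 rotation matrix whose columns are the frame's x, y, z axes.
In Python, from rig import env, eyes, close_job gives the robot as it stands.
- The arm moves only by the tool jog_arm, never from a script. Its argument "deltas" is one flat list of numbers, 7 for each row, row after row: the shift along the tool's x, y, z in units of 0.75 m (1.0 is 0.75 m), then the turn, a rotation vector about the tool's x, y, z in units of 180 degrees (1.0 is 180 degrees), then the gripper command: -1 is fully open, 1 is shut, values between are in proportion. In form: [dx, dy, dz, ax, ay, az, fingers, dx, dy, dz, ax, ay, az, fingers, ...]. A call has 1 to 12 rows; each row is the pose to reach, as a shift and turn from the pose commanded when the call began, along the tool's axes at that moment, turning the shorter way round; what a row does not reach only later rows make up. A row lasts 1/12 s, in which the tool goes at most 41.7 mm and 7.16 degrees, less where a joint would pass 70% of its speed; a pose out of reach is approached as far as the arm can. A call with a number of a shift or a turn outside -1 to 1 is refused whole. A call with a gripper value outside its range is refused whole. The fingers move at their own pace and stop on an object; "grip_force" is the grip in N (left out, the last holds). Time passes only in rows, so rows that repeat a pose let the fingers close. It gives the time, the measured TCP pose, the force and the opening at its end, in the units of the state.
- env.observe(): the state, without advancing time (a new reading comes with each control period).
- eyes.get_image(name): name is "side" or "top" or "wrist"; returns the picture (480x640x3 uint8, red, green, blue); there is no depth.
- eyes.camera_params(name): a dict with "intrinsics" (3x3 intrinsics, pixels), "R" (3x3) and "t" (3): a world point X has camera coordinates R X + t; the wrist camera has in their place "mount" (4x4, takes a point from camera to tool coordinates, whose origin is the TCP and whose axes are the flange's). Camera axes: x right, y down, z forward; pixel columns grow to the right and rows downward; lengths in m; the calibration is good to about 2 mm. A picture is of the moment at which its call begins: read the wrist's pose just before it. camera_params takes no time and is no camera call.
- close_job(): hands the job in, once; it reports no verdict.
The state is a dict: "time_s": time; "q": joint angles; "qvel": joint speeds; "joint_efforts": joint torques, N m; "position": TCP position; "tool_rot": TCP orientation; "ft_force": force on the tool from outside, world axes, zero at the start; "wrist_torque": the same for the moment, N m; "grip_width": finger opening in m.
Only numpy, scipy, OpenCV 4.12 (cv2) and the standard library are available. Lean on these libraries where they do the work, as an engineer would, in place of code of your own. Each camera call takes 0.05 s, during which the arm holds its last target.

## Working session

There is one attempt and no reset: what is moved stays moved. The work goes in short steps, Python scripts to look and compute and a tool call to move; the robot and the scene stay as the last step left them, time stands still between calls to the robot, and variables do not carry over. Pictures are saved under pics/ and viewed, and the job is handed in when it is done.

Besides the shell and the picture viewer there is one more tool, called as name(argument=value, ...) on one line, values as JSON. jog_arm: Moves the arm, as the interface text tells. Its arguments: {"type":"object","properties":{"deltas":{"type":"array"},"grip_force":{"type":"number"}},"required":["deltas"]}

```bash
ls; mkdir -p pics
cat > h.py <<'E'
import numpy as np, cv2
from rig import env, eyes, close_job
def st():
    s=env.observe(); return s
def snap(n,f):
    s=env.observe(); im=eyes.get_image(n); cv2.imwrite('pics/'+f+'.png',im[:,:,::-1]); return s,im
E
python3 - <<'E'
from h import *
s=st(); print(s)
for n in ['side','top','wrist']:
    snap(n,n+'0'); p=eyes.camera_params(n); print(n,{k:np.round(np.array(v),3).tolist() if k!='x' else v for k,v in p.items()})
E
```

```text
pics
{'time_s': 0.0, 'q': array([ 6.21485961e+01,  2.18396192e+01,  7.43851384e+01,  9.28689582e-04,
        8.38576123e+01, -1.23347509e+01]), 'qvel': array([ 0.04638057,  0.08421289, -0.03535461,  0.01503686,  0.02728192,
        0.08776348]), 'joint_efforts': array([-9.62449085e-04, -4.48457551e+01, -2.31279659e+01, -2.57891379e-04,
        4.77479829e-03,  1.36524801e-05]), 'position': array([0.1469829 , 0.52969055, 0.23072236]), 'tool_rot': array([[-9.63552162e-01,  2.67519644e-01, -6.85878941e-04],
       [ 2.67520329e-01,  9.63551388e-01, -1.26356544e-03],
       [ 3.22851028e-04, -1.40099777e-03, -9.99998966e-01]]), 'ft_force': array([-0.26700079, -0.10966738,  0.43559588]), 'wrist_torque': array([-0.02111717, -0.01968018,  0.0300963 ]), 'grip_width': 0.0856305227329226}
side {'intrinsics': [[449.965, 0.0, 317.141], [0.0, 449.965, 242.509], [0.0, 0.0, 1.0]], 'R': [[0.988, -0.152, -0.016], [-0.103, -0.586, -0.804], [0.113, 0.796, -0.594]], 't': [-0.488, 0.158, 1.238]}
top {'intrinsics': [[485.894, 0.0, 319.096], [0.0, 485.894, 234.357], [0.0, 0.0, 1.0]], 'R': [[-0.005, -1.0, 0.005], [-0.985, 0.004, -0.172], [0.172, -0.006, -0.985]], 't': [0.018, 0.505, 1.269]}
wrist {'intrinsics': [[374.153, 0.0, 320.67], [0.0, 374.153, 237.524], [0.0, 0.0, 1.0]], 'mount': [[0.001, -0.961, -0.276, 0.07], [1.0, 0.001, -0.0, -0.0], [0.001, -0.276, 0.961, -0.142], [0.0, 0.0, 0.0, 1.0]]}
```

View pics/top0.png

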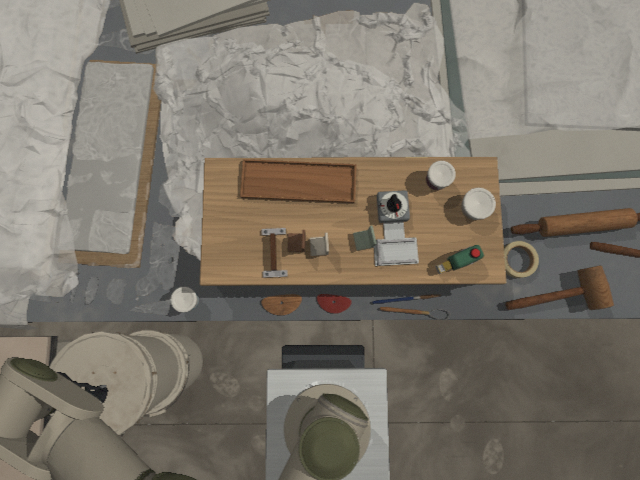

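View pics/side0.png

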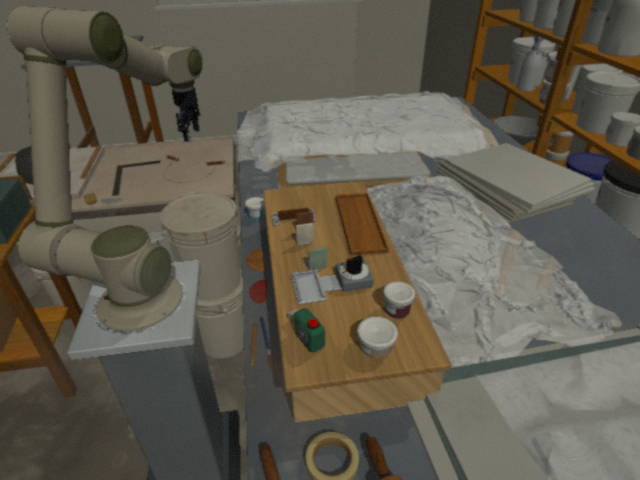

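View pics/wrist0.png

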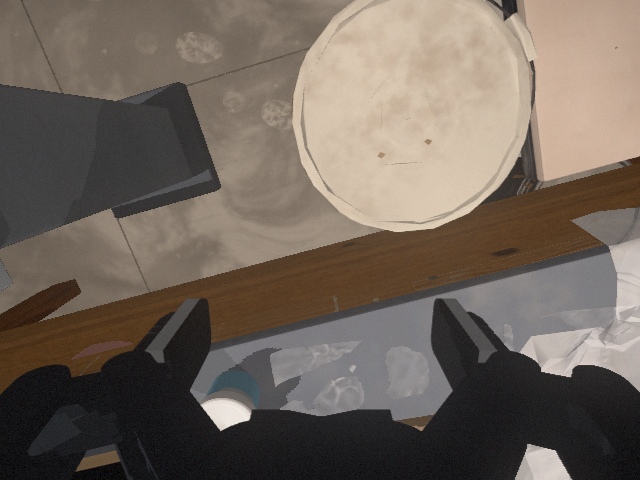

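```bash
cat >> h.py <<'E'
def cam(n,s=None):
    p=eyes.camera_params(n); K=np.array(p['intrinsics'])
    if 'R' in p: R=np.array(p['R']);t=np.array(p['t']); return K,R,t
    M=np.array(p['mount']); T=np.eye(4); T[:3,:3]=s['tool_rot'];T[:3,3]=s['position']
    W=T@M; R=W[:3,:3].T; return K,R,-R@W[:3,3]
def ray(c,uv,z):
    K,R,t=c; o=-R.T@t; d=R.T@np.linalg.solve(K,[uv[0],uv[1],1]); return o+d*(z-o[2])/d[2]
def proj(c,X):
    K,R,t=c; v=K@(R@np.array(X)+t); return v[:2]/v[2]
E
python3 - <<'E'
from h import *
im=cv2.imread('pics/top0.png'); c=im[150:300,195:515]; cv2.imwrite('pics/topc.png',cv2.resize(c,None,fx=2.5,fy=2.5,interpolation=cv2.INTER_CUBIC))
c=cam('top')
for n,uv,z in [('board bl',(201,285),.135),('tl',(204,158),.135),('br',(505,283),.135),('brown top',(289,243),.197),('tape mid',(466,256),.195),('knob',(394,203),.203),('seat',(397,252),.14),('bar',(273,252),.161),('tray',(297,182),.149),('cream',(317,240),.197),('green',(373,237),.197)]:
    print(n,np.round(ray(c,uv,z),3))
E
```

```text
board bl [0.364 0.308 0.135]
tl [0.691 0.312 0.135]
br [ 0.365 -0.443  0.135]
brown top [0.458 0.089 0.197]
tape mid [ 0.425 -0.331  0.195]
knob [ 0.553 -0.163  0.203]
seat [ 0.443 -0.177  0.14 ]
bar [0.442 0.129 0.161]
tray [0.622 0.072 0.149]
cream [0.465 0.022 0.197]
green [ 0.472 -0.111  0.197]
```

View pics/topc.png

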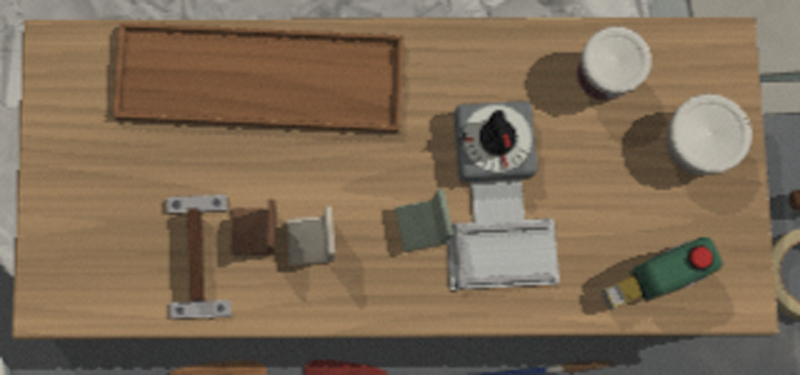

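```bash
cat >> h.py <<'E'
from scipy.spatial.transform import Rotation as Ro
def down(yaw,tilt=0):
    a=np.radians(yaw); x=np.array([np.cos(a),np.sin(a),0]); z=np.array([0,0,-1.]); return np.c_[x,np.cross(z,x),z]
def d(p,yaw=None,R=None):
    s=env.observe(); T=s['tool_rot']
    if R is None: R=down(yaw)
    dp=T.T@(np.array(p)-s['position'])/.75; w=Ro.from_matrix(T.T@R).as_rotvec()/np.pi
    print('t',round(s['time_s'],2),'pos',np.round(s['position'],4),'yaw',round(np.degrees(np.arctan2(T[1,0],T[0,0])),2),'tilt',np.round(T[:2,2],4))
    print('delta',np.round(dp,4).tolist(),np.round(w,4).tolist(),'rows',np.ceil(max(np.linalg.norm(dp)*.75/.0417,np.linalg.norm(w)*180/7.16)))
E
python3 -c "
from h import *
d([.45,.05,.42],90)"
```

```text
t 0.15 pos [0.147  0.5298 0.2308] yaw 164.48 tilt [-0.0005 -0.001 ]
delta [-0.5603, -0.5086, -0.2518] [-0.0003, 0.0002, 0.4138] rows 15.0
```

jog_arm(deltas=[-0.56,-0.5085,-0.252,0,0,0.414,-1,-0.56,-0.5085,-0.252,0,0,0.414,-1,-0.56,-0.5085,-0.252,0,0,0.414,-1,-0.56,-0.5085,-0.252,0,0,0.414,-1,-0.56,-0.5085,-0.252,0,0,0.414,-1,-0.56,-0.5085,-0.252,0,0,0.414,-1,-0.56,-0.5085,-0.252,0,0,0.414,-1,-0.56,-0.5085,-0.252,0,0,0.414,-1,-0.56,-0.5085,-0.252,0,0,0.414,-1,-0.56,-0.5085,-0.252,0,0,0.414,-1,-0.56,-0.5085,-0.252,0,0,0.414,-1,-0.56,-0.5085,-0.252,0,0,0.414,-1], grip_force=40)

```text
time_s: 1.15
position: [0.4006, 0.1268, 0.39]
tool_rot: [[0.004, 1.0, 0.0], [1.0, -0.004, 0.0], [0.0, 0.0, -1.0]]
ft_force: [1.0, 0.6, 0.7]
grip_width: 0.0856
```

```bash
python3 -c "
from h import *
d([.45,.05,.42],90)"
```

```text
t 1.15 pos [0.4006 0.1268 0.39  ] yaw 89.78 tilt [0.     0.0001]
delta [-0.1022, 0.0663, -0.04] [0.0, -0.0, -0.0012] rows 3.0
```

jog_arm(deltas=[-0.1,0.066,-0.04,0,0,0,-1,-0.1,0.066,-0.04,0,0,0,-1,-0.1,0.066,-0.04,0,0,0,-1,-0.1,0.066,-0.04,0,0,0,-1,-0.1,0.066,-0.04,0,0,0,-1])

```text
time_s: 1.57
position: [0.4495, 0.0537, 0.4188]
tool_rot: [[0.002, 1.0, -0.001], [1.0, -0.002, 0.0], [0.0, -0.001, -1.0]]
ft_force: [-0.2, 0.2, -0.7]
grip_width: 0.0857
```

```bash
python3 -c "
from h import *
import pickle
s,im=snap('wrist','w1'); pickle.dump(s,open('w1.pkl','wb')); print(s['position'],s['qvel'].round(1))"
```

```text
[0.44954037 0.05374393 0.41882792] [ 2.  -1.1  1.1  0.1 -0.1  0.3]
```

View pics/w1.png

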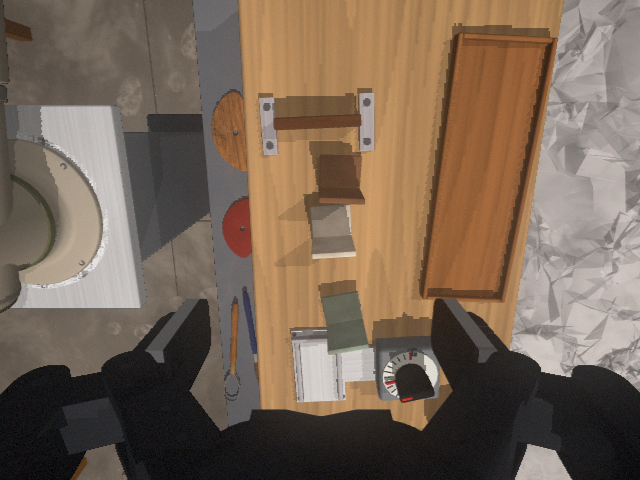

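Run:
```python
import cv2
im=cv2.imread('pics/w1.png'); cv2.imwrite('pics/w1c.png',cv2.resize(im[85:410,245:455],None,fx=1.84*1.0,fy=1.84,interpolation=cv2.INTER_CUBIC))
a=cv2.resize(im[90:270,255:385],None,fx=4,fy=4,interpolation=cv2.INTER_CUBIC)[:600]; 
b=cv2.resize(im[280:410,280:450],None,fx=4.4,fy=4.4,interpolation=cv2.INTER_CUBIC)
a=cv2.resize(im[140:270,295:385],None,fx=4.4,fy=4.4,interpolation=cv2.INTER_CUBIC)
cv2.imwrite('pics/a.png',a);cv2.imwrite('pics/b.png',b)
```

```text
(no output)
```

View pics/a.png

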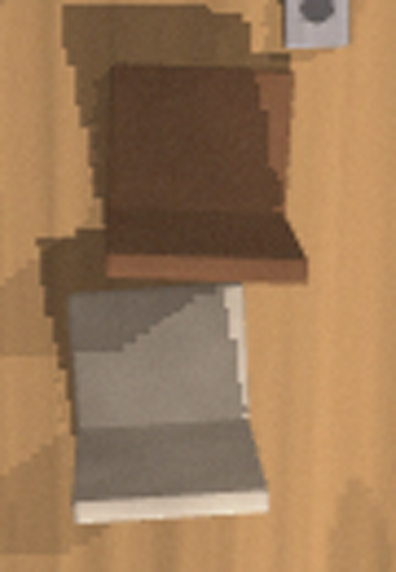

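View pics/b.png

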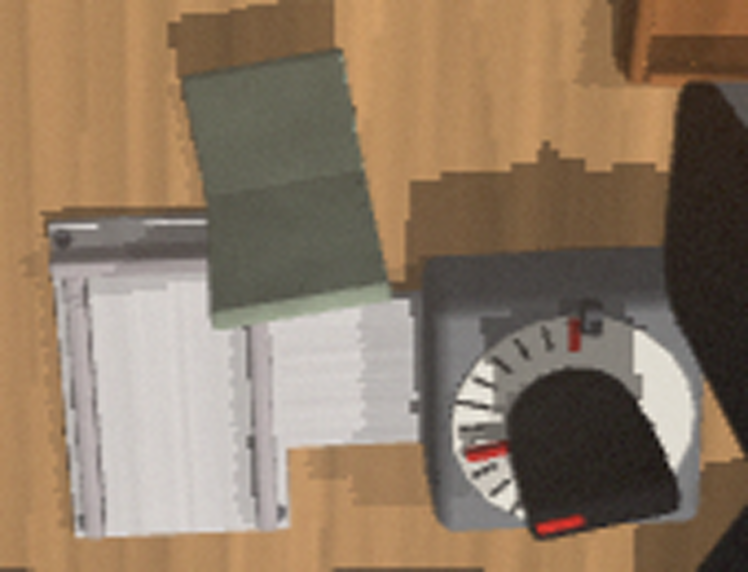

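Run:
```python
from h import *
import pickle
s=pickle.load(open('w1.pkl','rb')); c=cam('wrist',s)
A=lambda x,y:(295+x/4.4-.4,140+y/4.4-.4); B=lambda x,y:(280+x/4.4-.4,280+y/4.4-.4)
for n,f,P in [('brown',A,[(108,256),(305,258),(307,282),(106,276)]),('cream',A,[(75,502),(268,490),(268,512),(78,522)]),('green',B,[(212,313),(386,283),(389,298),(216,327)])]:
    q=np.array([ray(c,f(*p),.197) for p in P]); e=(q[1]+q[2]-q[0]-q[3])/2
    print(n,q.mean(0).round(4),'len',np.linalg.norm(e).round(4),'thick',np.linalg.norm((q[0]+q[1]-q[2]-q[3])/2).round(4),'edge ang',np.degrees(np.arctan2(e[1],e[0])).round(1))
for n,uv,z in [('bar foot L',(268,125),.14),('bar foot R',(366,122),.14),('bar top L',(275,122.5),.161),('bar top R',(361,120.5),.161),
 ('tray',(459,38),.149),('tray',(554,40),.149),('tray',(502,298),.149),('tray',(424,294),.149),
 ('knobL',B(533,530),.203),('knobR',B(680,505),.203),('housing tl',B(425,260),.165),('hous tr',B(668,248),.165),
 ('cheekL top',B(65,280),.147),('cheekL bot',B(92,535),.147),('cheekR top',B(248,300),.147),('cheekR bot',B(270,528),.147)]:
    print(n,ray(c,uv,z).round(4))
```

```text
brown [0.4699 0.0569 0.197 ] len 0.0445 thick 0.005 edge ang -1.2
cream [0.4628 0.0007 0.197 ] len 0.0447 thick 0.0052 edge ang 3.5
green [ 0.4794 -0.1093  0.197 ] len 0.0443 thick 0.0043 edge ang 11.0
bar foot L [0.3926 0.1288 0.14  ]
bar foot R [0.498  0.1318 0.14  ]
bar top L [0.4027 0.131  0.161 ]
bar top R [0.4905 0.1329 0.161 ]
tray [0.5867 0.2112 0.149 ]
tray [0.6811 0.2094 0.149 ]
tray [ 0.6668 -0.0703  0.149 ]
tray [ 0.5729 -0.0651  0.149 ]
knobL [ 0.5403 -0.1715  0.203 ]
knobR [ 0.5776 -0.1638  0.203 ]
housing tl [ 0.5155 -0.1158  0.165 ]
hous tr [ 0.5811 -0.1121  0.165 ]
cheekL top [ 0.4163 -0.1331  0.147 ]
cheekL bot [ 0.4226 -0.2196  0.147 ]
cheekR top [ 0.4684 -0.1396  0.147 ]
cheekR bot [ 0.4759 -0.217   0.147 ]
```

```bash
python3 -c "
from h import *
d([.470,.057,.28],88.8)"
```

```text
t 1.62 pos [0.4491 0.0545 0.4189] yaw 89.99 tilt [-0.001   0.0005]
delta [0.0033, 0.0281, 0.1852] [-0.0003, -0.0001, 0.0066] rows 4.0
```

jog_arm(deltas=[0.003,0.028,0.185,0,0,0.0066,-1,0.003,0.028,0.185,0,0,0.0066,-1,0.003,0.028,0.185,0,0,0.0066,-1,0.003,0.028,0.185,0,0,0.0066,-1,0.003,0.028,0.185,0,0,0.0066,-1,0.003,0.028,0.185,0,0,0.0066,-1])

```text
time_s: 2.12
position: [0.47, 0.0571, 0.281]
tool_rot: [[0.019, 1.0, -0.001], [1.0, -0.019, 0.0], [0.0, -0.001, -1.0]]
ft_force: [0.1, -0.9, 0.5]
grip_width: 0.0851
```

```bash
python3 -c "
from h import *
import pickle
s,im=snap('wrist','w2'); pickle.dump(s,open('w2.pkl','wb')); print(s['position'],s['qvel'].round(1))"
```

```text
[0.47002826 0.05712632 0.28099681] [-0.5 -1.5 -3.   0.1  0.5 -0.1]
```

View pics/w2.png

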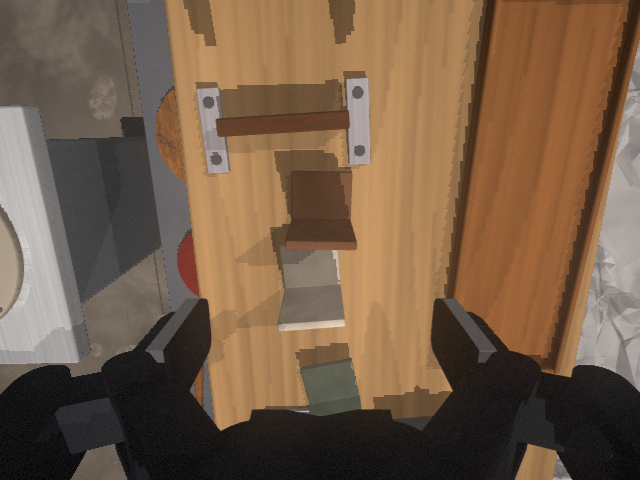

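Run:
```python
from h import *
import pickle
s=pickle.load(open('w2.pkl','rb')); c=cam('wrist',s)
for P in [[(286.5,240),(356,240.5),(356,248.5),(286,247.5)],[(279,321.5),(343.5,317.5),(344,325.5),(280,329.5)]]:
    q=np.array([ray(c,p,.197) for p in P]); e=(q[1]+q[2]-q[0]-q[3])/2
    print(q.mean(0).round(4),'len',np.linalg.norm(e).round(4),'thick',np.linalg.norm((q[0]+q[1]-q[2]-q[3])/2).round(4),'edge ang',np.degrees(np.arctan2(e[1],e[0])).round(1))
d([.471,.058,.161],89)
```

```text
[0.4705 0.0577 0.197 ] len 0.0441 thick 0.0051 edge ang -1.7
[0.463 0.002 0.197] len 0.0434 thick 0.006 edge ang 2.9
t 2.17 pos [0.4706 0.0568 0.2821] yaw 88.87 tilt [ 0.0021 -0.0002]
delta [0.0016, 0.0002, 0.1614] [0.0007, 0.0001, -0.0007] rows 3.0
```

jog_arm(deltas=[0.0013,0,0.1614,0,0,0,-1,0.0013,0,0.1614,0,0,0,-1,0.0013,0,0.1614,0,0,0,-1,0.0013,0,0.1614,0,0,0,-1,0.0013,0,0.1614,0,0,0,1,0.0013,0,0.1614,0,0,0,1,0.0013,0,0.1614,0,0,0,1,0.0013,0,0.1614,0,0,0,1,0.0013,0,0.1614,0,0,0,1,0.0013,0,0.1614,0,0,0,1,0.0013,0,0.1614,0,0,0,1,0.0013,0,0.1614,0,0,0,1], grip_force=30)

```text
time_s: 3.17
position: [0.472, 0.0568, 0.1623]
tool_rot: [[0.021, 1.0, 0.005], [1.0, -0.021, -0.001], [-0.001, 0.005, -1.0]]
ft_force: [-0.4, -0.4, 8.1]
grip_width: 0.0457
```

```bash
python3 -c "
from h import *
d([.471,.058,.25],88.0)
d([.631,.15,.25],87.0)
d([.631,.15,.167],87.0)"
```

```text
t 3.17 pos [0.472  0.0568 0.1623] yaw 88.78 tilt [ 0.0053 -0.0006]
delta [0.0015, -0.0007, -0.1169] [0.0017, 0.0002, 0.0043] rows 3.0
t 3.17 pos [0.472  0.0568 0.1623] yaw 88.78 tilt [ 0.0053 -0.0006]
delta [0.1287, 0.21, -0.1159] [0.0017, 0.0001, 0.0099] rows 5.0
t 3.17 pos [0.472  0.0568 0.1623] yaw 88.78 tilt [ 0.0053 -0.0006]
delta [0.1288, 0.2094, -0.0052] [0.0017, 0.0001, 0.0099] rows 5.0
```

jog_arm(deltas=[0,0,-0.05,0,0,0,1,0.002,0,-0.117,0,0,0.004,1,0.002,0,-0.117,0,0,0.004,1,0.03,0.05,-0.117,0,0,0.008,1,0.06,0.1,-0.117,0,0,0.01,1,0.09,0.15,-0.117,0,0,0.01,1,0.1287,0.21,-0.117,0,0,0.01,1,0.1287,0.21,-0.117,0,0,0.01,1,0.1287,0.21,-0.117,0,0,0.01,1,0.1287,0.21,-0.117,0,0,0.01,1])

```text
time_s: 4.0
position: [0.6305, 0.1505, 0.2477]
tool_rot: [[0.052, 0.999, 0.001], [0.999, -0.052, -0.0], [0.0, 0.001, -1.0]]
ft_force: [0.1, -0.0, 0.1]
grip_width: 0.0452
```

```bash
python3 -c "
from h import *
d([.631,.15,.169],87.0)
snap('wrist','w3')
snap('top','t3')
im=cv2.imread('pics/t3.png')[150:300,195:515];cv2.imwrite('pics/t3c.png',cv2.resize(im,None,fx=2.5,fy=2.5))"
```

```text
t 4.0 pos [0.6305 0.1505 0.2477] yaw 87.03 tilt [ 0.0008 -0.    ]
delta [-0.0006, 0.0006, 0.1049] [0.0002, -0.0, 0.0002] rows 2.0
```

View pics/w3.png

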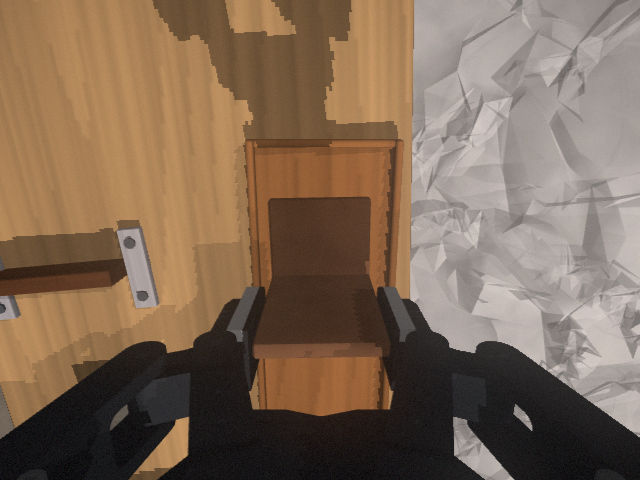

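View pics/t3c.png

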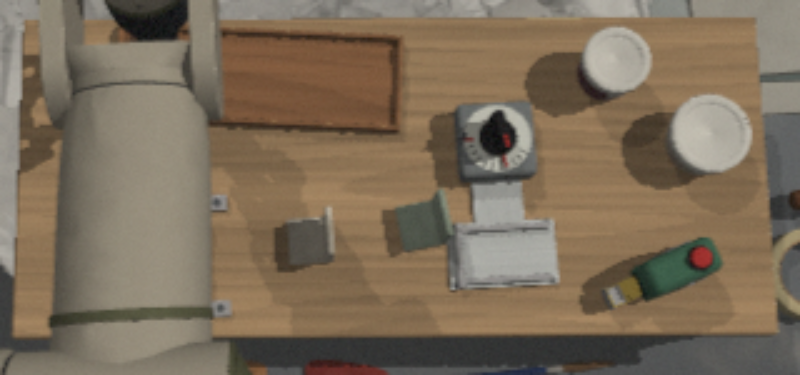

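jog_arm(deltas=[0,0,0.05,0,0,0,1,0,0,0.09,0,0,0,1,0,0,0.105,0,0,0,1,0,0,0.106,0,0,0,1,0,0,0.106,0,0,0,-1,0,0,0.106,0,0,0,-1,0,0,0.106,0,0,0,-1,0,0,0.106,0,0,0,-1,0,0,0,0,0,0,-1,0,0,0,0,0,0,-1,0,0,0,0,0,0,-1,0,0,-0.02,0,0,0,-1])

```text
time_s: 5.1
position: [0.63, 0.15, 0.2627]
tool_rot: [[0.053, 0.999, 0.001], [0.999, -0.053, 0.0], [0.0, 0.001, -1.0]]
ft_force: [1.3, 0.8, -1.5]
grip_width: 0.0853
```

```bash
python3 -c "
from h import *
d([.463,.0015,.26],93)
d([.463,.0015,.161],93)
snap('wrist','w4')"
```

```text
t 5.1 pos [0.63   0.15   0.2627] yaw 86.97 tilt [0.0006 0.    ]
delta [-0.2095, -0.212, 0.0035] [0.0002, -0.0, -0.0335] rows 6.0
t 5.1 pos [0.63   0.15   0.2627] yaw 86.97 tilt [0.0006 0.    ]
delta [-0.2095, -0.2121, 0.1355] [0.0002, -0.0, -0.0335] rows 6.0
```

View pics/w4.png

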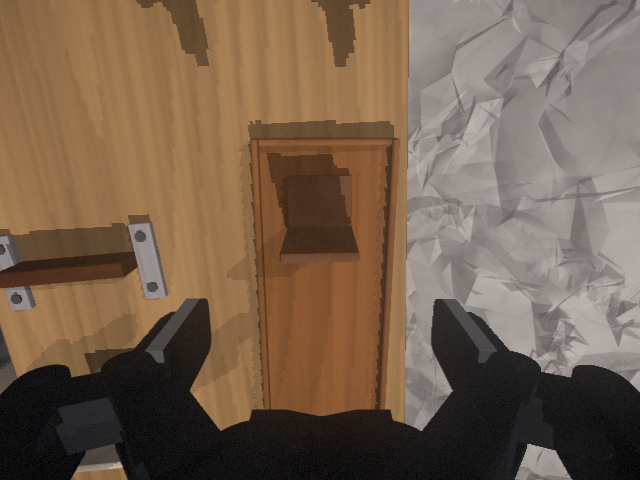

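jog_arm(deltas=[-0.2095,-0.212,0,0,0,-0.0335,-1,-0.2095,-0.212,0,0,0,-0.0335,-1,-0.2095,-0.212,0,0,0,-0.0335,-1,-0.2095,-0.212,0,0,0,-0.0335,-1,-0.2095,-0.212,0,0,0,-0.0335,-1,-0.2095,-0.212,0,0,0,-0.0335,-1,-0.2095,-0.212,0,0,0,-0.0335,-1,-0.2095,-0.212,0,0,0,-0.0335,-1])

```text
time_s: 5.82
position: [0.4631, 0.0012, 0.2626]
tool_rot: [[-0.051, 0.999, 0.001], [0.999, 0.051, -0.0], [-0.0, 0.001, -1.0]]
ft_force: [0.1, 0.1, 0.5]
grip_width: 0.0852
```

```bash
python3 -c "
from h import *
import pickle
s,im=snap('wrist','w5');pickle.dump(s,open('w5.pkl','wb'))
d([.463,.0015,.161],93)"
```

```text
t 5.87 pos [0.4636 0.0016 0.2624] yaw 92.98 tilt [0.001 0.   ]
delta [-0.0001, -0.0009, 0.1352] [0.0003, 0.0, -0.0001] rows 3.0
```

View pics/w5.png

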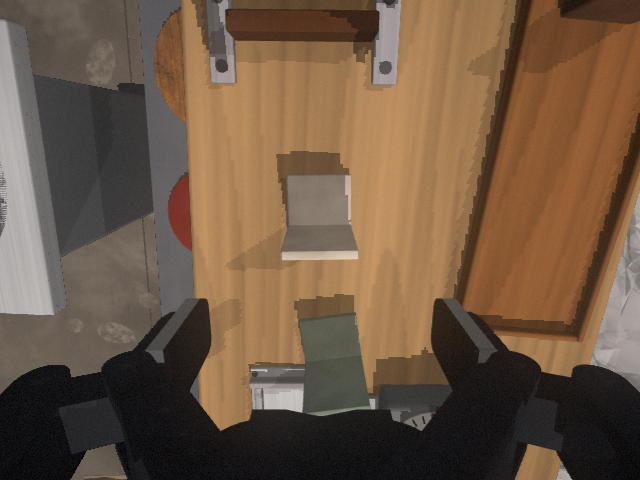

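jog_arm(deltas=[0,0,0.135,0,0,0,-1,0,0,0.135,0,0,0,-1,0,0,0.135,0,0,0,-1,0,0,0.135,0,0,0,-1,0,0,0.135,0,0,0,1,0,0,0.135,0,0,0,1,0,0,0.135,0,0,0,1,0,0,0.135,0,0,0,1,0,0,0.135,0,0,0,1,0,0,0.135,0,0,0,1,0,0,0.135,0,0,0,1,0,0,0.02,0,0,0,1])

```text
time_s: 6.87
position: [0.4607, 0.0021, 0.1987]
tool_rot: [[-0.052, 0.999, -0.01], [0.999, 0.052, 0.003], [0.003, -0.01, -1.0]]
ft_force: [0.6, -0.3, -2.1]
grip_width: 0.0454
```

```bash
python3 -c "
from h import *
d([.6265,.075,.26],87.0)"
```

```text
t 6.87 pos [0.4607 0.0021 0.1987] yaw 92.99 tilt [-0.0104  0.0027]
delta [0.0858, 0.225, -0.0837] [-0.0033, -0.0009, 0.0333] rows 5.0
```

jog_arm(deltas=[0,0,-0.055,0,0,0,1,0.01,0.02,-0.08,0,0,0.0333,1,0.086,0.224,-0.08,0,0,0.0333,1,0.086,0.224,-0.08,0,0,0.0333,1,0.086,0.224,-0.08,0,0,0.0333,1,0.086,0.224,-0.08,0,0,0.0333,1,0.086,0.224,-0.08,0,0,0.0333,1,0.086,0.224,-0.08,0,0,0.0333,1,0.086,0.224,-0.08,0,0,0.0333,1])

```text
time_s: 7.62
position: [0.6271, 0.0747, 0.2629]
tool_rot: [[0.052, 0.999, -0.0], [0.999, -0.052, -0.0], [-0.0, -0.0, -1.0]]
ft_force: [0.4, -0.3, -0.5]
grip_width: 0.0455
```

```bash
python3 -c "
from h import *
d([.6265,.075,.168],87.0)
snap('wrist','w6')"
```

```text
t 7.62 pos [0.6271 0.0747 0.2629] yaw 87.02 tilt [-0.0001 -0.0001]
delta [0.0004, -0.0008, 0.1266] [-0.0, 0.0, 0.0001] rows 3.0
```

View pics/w6.png

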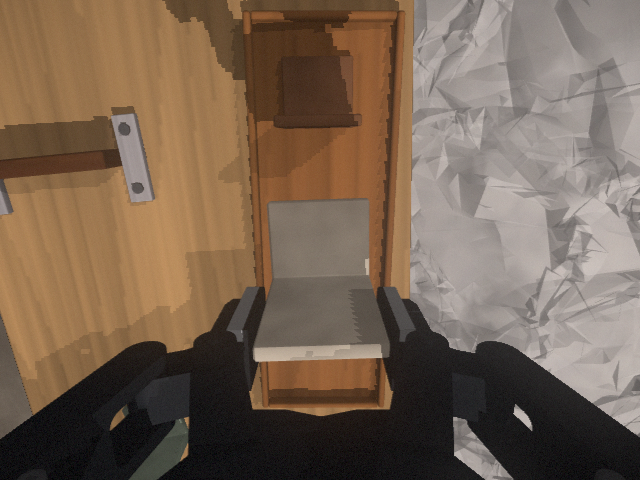

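jog_arm(deltas=[0,0,0.05,0,0,0,1,0,0,0.1,0,0,0,1,0,0,0.126,0,0,0,1,0,0,0.126,0,0,0,1,0,0,0.126,0,0,0,-1,0,0,0.126,0,0,0,-1,0,0,0.126,0,0,0,-1,0,0,0.126,0,0,0,-1,0,0,0,0,0,0,-1,0,0,0,0,0,0,-1,0,0,0,0,0,0,-1,0,0,0,0,0,0,-1])

```text
time_s: 8.67
position: [0.6285, 0.0747, 0.2675]
tool_rot: [[0.052, 0.999, 0.009], [0.999, -0.052, -0.001], [-0.0, 0.009, -1.0]]
ft_force: [-0.6, -0.7, 0.2]
grip_width: 0.0855
```

```bash
python3 -c "
from h import *
d([.479,-.109,.26],101)
"
```

```text
t 8.67 pos [0.6285 0.0747 0.2675] yaw 87.02 tilt [ 0.0087 -0.0006]
delta [-0.255, -0.1864, 0.0085] [0.0027, 0.0004, -0.0777] rows 6.0
```

jog_arm(deltas=[-0.255,-0.1855,0.006,0,0,-0.0777,-1,-0.255,-0.1855,0.006,0,0,-0.0777,-1,-0.255,-0.1855,0.006,0,0,-0.0777,-1,-0.255,-0.1855,0.006,0,0,-0.0777,-1,-0.255,-0.1855,0.006,0,0,-0.0777,-1,-0.255,-0.1855,0.006,0,0,-0.0777,-1,-0.255,-0.1855,0.006,0,0,-0.0777,-1,-0.255,-0.1855,0.006,0,0,-0.0777,-1,-0.255,-0.1855,0.006,0,0,-0.0777,-1])

```text
time_s: 9.42
position: [0.4788, -0.1086, 0.2578]
tool_rot: [[-0.191, 0.982, -0.0], [0.982, 0.191, 0.001], [0.001, -0.0, -1.0]]
ft_force: [-0.0, -0.3, 0.4]
grip_width: 0.0855
```

```bash
python3 -c "
from h import *
import pickle
s,im=snap('wrist','w7');pickle.dump(s,open('w7.pkl','wb'))
d([.479,-.109,.161],101)"
```

```text
t 9.47 pos [ 0.479  -0.1083  0.2578] yaw 101.05 tilt [-0.0004  0.0005]
delta [-0.001, -0.0001, 0.1291] [-0.0001, -0.0002, 0.0003] rows 3.0
```

View pics/w7.png

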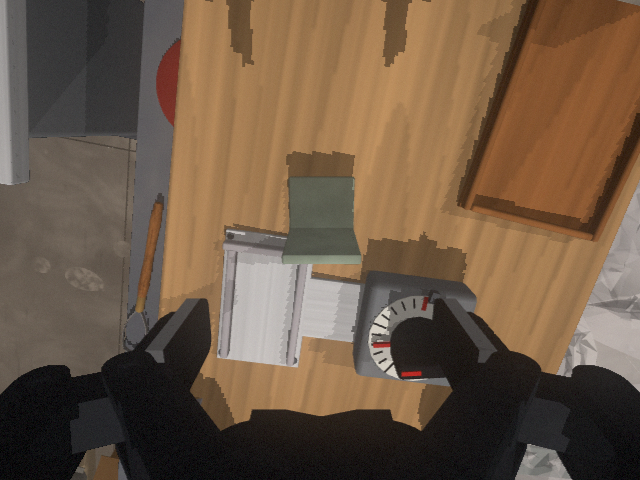

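jog_arm(deltas=[0.002,0,0.02,0,0,0,-0.6,0.002,0,0.02,0,0,0,-0.6,0.002,0,0.05,0,0,0,-0.6,0.002,0,0.1,0,0,0,-0.6,0.002,0,0.129,0,0,0,-0.6,0.002,0,0.129,0,0,0,-0.6,0.002,0,0.129,0,0,0,1,0.002,0,0.129,0,0,0,1,0.002,0,0.129,0,0,0,1,0.002,0,0.129,0,0,0,1,0.002,0,0.129,0,0,0,1,0.002,0,0.129,0,0,0,1])

```text
time_s: 10.47
position: [0.4793, -0.1077, 0.1631]
tool_rot: [[-0.191, 0.982, 0.004], [0.982, 0.191, -0.001], [-0.002, 0.003, -1.0]]
ft_force: [0.2, 0.7, 6.7]
grip_width: 0.0458
```

```bash
python3 -c "
from h import *
d([.623,.002,.265],87)
"
```

```text
t 10.47 pos [ 0.4793 -0.1077  0.1631] yaw 101.0 tilt [ 0.0036 -0.0013]
delta [0.1068, 0.2165, -0.1354] [0.0011, 0.0005, 0.0778] rows 5.0
```

jog_arm(deltas=[0,0,-0.05,0,0,0,1,0,0,-0.1,0,0,0,1,0,0,-0.135,0,0,0,1,0.02,0.05,-0.135,0,0,0.0778,1,0.107,0.2165,-0.135,0,0,0.0778,1,0.107,0.2165,-0.135,0,0,0.0778,1,0.107,0.2165,-0.135,0,0,0.0778,1,0.107,0.2165,-0.135,0,0,0.0778,1,0.107,0.2165,-0.135,0,0,0.0778,1,0.107,0.2165,-0.135,0,0,0.0778,1,0.107,0.2165,-0.135,0,0,0.0778,1])

```text
time_s: 11.38
position: [0.6219, 0.0018, 0.263]
tool_rot: [[0.053, 0.999, -0.0], [0.999, -0.053, -0.0], [-0.0, -0.0, -1.0]]
ft_force: [-1.1, -0.3, -1.5]
grip_width: 0.0459
```

```bash
python3 -c "
from h import *
d([.623,.002,.168],87)
snap('wrist','w8')"
```

```text
t 11.38 pos [0.6219 0.0018 0.263 ] yaw 86.98 tilt [-0.0001 -0.0003]
delta [0.0004, 0.0015, 0.1267] [-0.0, 0.0001, -0.0001] rows 3.0
```

View pics/w8.png

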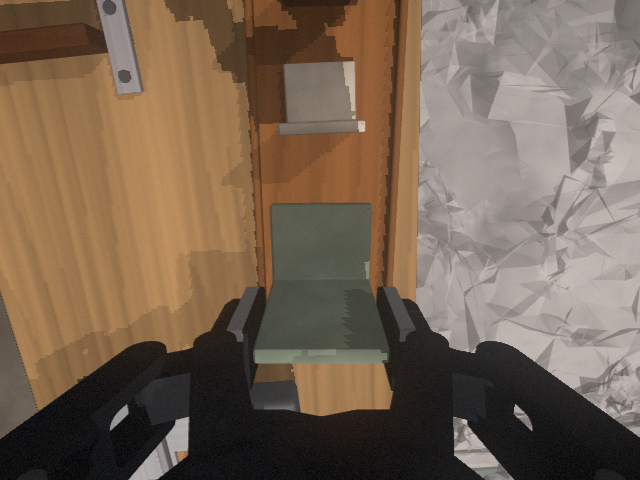

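jog_arm(deltas=[0,0,0.05,0,0,0,1,0,0,0.1,0,0,0,1,0,0,0.126,0,0,0,1,0,0,0.126,0,0,0,1,0,0,0.126,0,0,0,-1,0,0,0.126,0,0,0,-1,0,0,0.126,0,0,0,-1,0,0,0.126,0,0,0,-1,0,0,0,0,0,0,-1,0,0,-0.03,0,0,0,-1,0,0,-0.05,0,0,0,-1,0,0,-0.05,0,0,0,-1])

```text
time_s: 12.43
position: [0.6236, 0.002, 0.3086]
tool_rot: [[0.052, 0.999, 0.013], [0.999, -0.052, -0.002], [-0.002, 0.013, -1.0]]
ft_force: [0.6, 0.8, 1.6]
grip_width: 0.0854
```

```bash
python3 -c "
from h import *
d([.558,-.13,.33],105)
"
```

```text
t 12.43 pos [0.6236 0.002  0.3086] yaw 87.0 tilt [ 0.0131 -0.0025]
delta [-0.1804, -0.0778, -0.0292] [0.0041, 0.0012, -0.1] rows 4.0
```

```bash
python3 -c "
from h import *
d([.559,-.168,.29],191)
"
```

```text
t 12.43 pos [0.6236 0.002  0.3086] yaw 87.0 tilt [ 0.0131 -0.0025]
delta [-0.2309, -0.0745, 0.0243] [0.0025, 0.0042, -0.5778] rows 15.0
```

jog_arm(deltas=[-0.231,-0.074,0.02,0,0,-0.578,-1,-0.231,-0.074,0.02,0,0,-0.578,-1,-0.231,-0.074,0.02,0,0,-0.578,-1,-0.231,-0.074,0.02,0,0,-0.578,-1,-0.231,-0.074,0.02,0,0,-0.578,-1,-0.231,-0.074,0.02,0,0,-0.578,-1,-0.231,-0.074,0.02,0,0,-0.578,-1,-0.231,-0.074,0.02,0,0,-0.578,-1,-0.231,-0.074,0.02,0,0,-0.578,-1,-0.231,-0.074,0.02,0,0,-0.578,-1,-0.231,-0.074,0.02,0,0,-0.578,-1,-0.231,-0.074,0.02,0,0,-0.578,-1])

```text
time_s: 13.43
position: [0.5578, -0.1679, 0.2854]
tool_rot: [[-0.989, 0.147, 0.0], [0.147, 0.989, -0.0], [-0.001, -0.0, -1.0]]
ft_force: [-0.3, -0.7, -0.4]
grip_width: 0.0856
```

```bash
python3 -c "
from h import *
d([.559,-.168,.29],191)
"
```

```text
t 13.43 pos [ 0.5578 -0.1679  0.2854] yaw 171.52 tilt [ 0.0005 -0.0003]
delta [-0.0015, 0.0001, -0.0061] [-0.0001, 0.0002, -0.1082] rows 3.0
```

jog_arm(deltas=[-0.001,0,-0.006,0,0,-0.108,-1,-0.001,0,-0.006,0,0,-0.108,-1,-0.001,0,-0.006,0,0,-0.108,-1,-0.001,0,-0.006,0,0,-0.108,-1,-0.001,0,-0.006,0,0,-0.108,-1,-0.001,0,-0.006,0,0,-0.108,-1])

```text
time_s: 13.93
position: [0.5586, -0.168, 0.2898]
tool_rot: [[-0.983, -0.181, 0.0], [-0.181, 0.983, -0.0], [-0.0, -0.0, -1.0]]
ft_force: [0.5, -0.2, -0.1]
grip_width: 0.0856
```

```bash
python3 -c "
from h import *
import pickle
s,im=snap('wrist','w9');pickle.dump(s,open('w9.pkl','wb'))
d([.559,-.168,.177],191)"
```

```text
t 13.98 pos [ 0.5586 -0.168   0.2898] yaw -169.51 tilt [ 0.0001 -0.0001]
delta [-0.0005, -0.0001, 0.1504] [-0.0, 0.0, -0.0029] rows 3.0
```

View pics/w9.png

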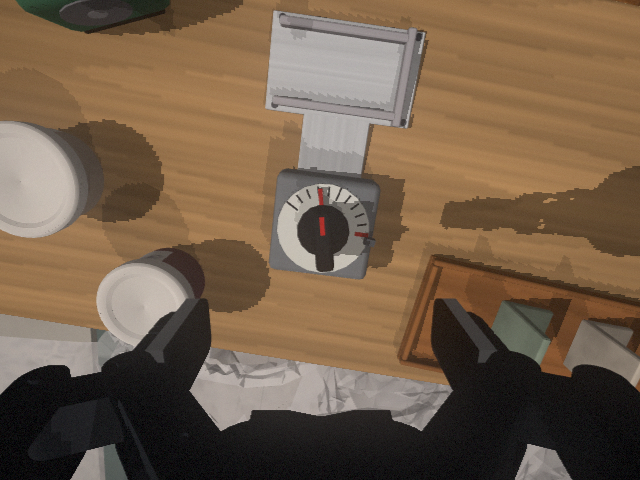

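Run:
```python
import cv2
im=cv2.imread('pics/w9.png'); cv2.imwrite('pics/k.png',cv2.resize(im[165:285,265:385],None,fx=5,fy=5,interpolation=cv2.INTER_CUBIC))
cv2.imwrite('pics/se.png',cv2.resize(im[0:140,250:440],None,fx=4.2,fy=4.2,interpolation=cv2.INTER_CUBIC))
```

```text
(no output)
```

View pics/k.png

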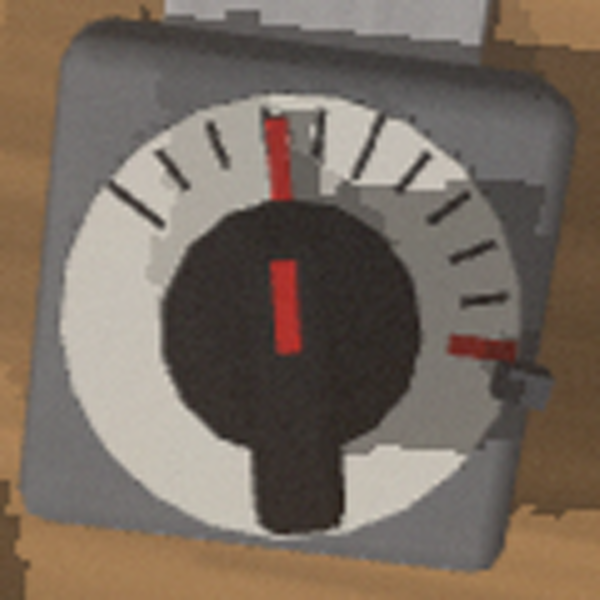

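View pics/se.png

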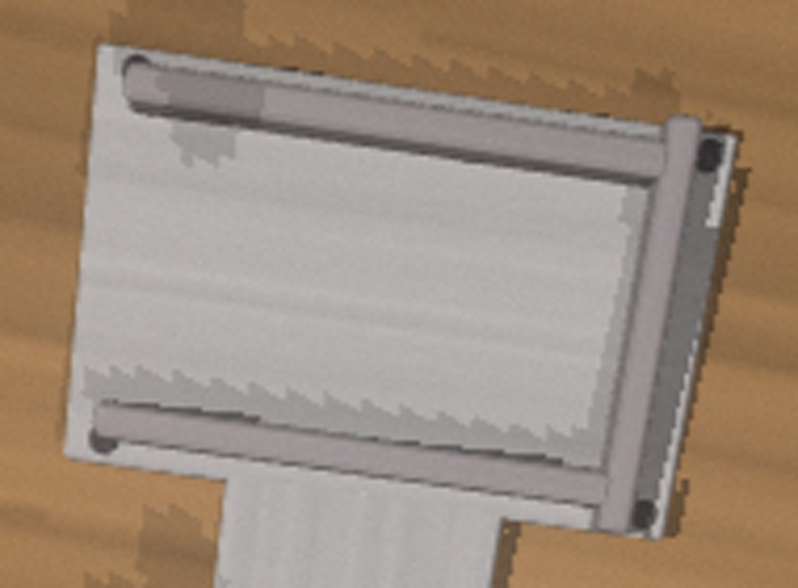

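Run:
```python
from h import *
import pickle
s=pickle.load(open('w9.pkl','rb')); c=cam('wrist',s)
k=lambda x,y:(265+x/5-.4,165+y/5-.4); S=lambda x,y:(250+x/4.2-.4,y/4.2-.4)
def seg(a,b,f,z):
    A=ray(c,f(*a),z);B=ray(c,f(*b),z); e=A-B; print(A.round(4),B.round(4),np.linalg.norm(e).round(4),np.degrees(np.arctan2(e[1],e[0])).round(1)); return A,B
print('mark');seg((283,262),(288,353),k,.203)
print('dialred');seg((275,120),(283,200),k,.166)
print('zero mark');seg((515,350),(450,345),k,.166)
print('tail');print(ray(c,k(300,530),.203))
print('disc centre',ray(c,k(291,325),.173), 'dial', ray(c,k(290,315),.166))
print('hous L edge');seg((20,490),(65,60),k,.165)
print('cheekA in');seg((655,180),(140,108),S,.147)
print('cheekB in');seg((600,468),(100,402),S,.147)
print('lip in');seg((605,470),(660,180),S,.147)
print('lip out');seg((632,528),(697,120),S,.147)
```

```text
mark
[ 0.5412 -0.1711  0.203 ] [ 0.5527 -0.1683  0.203 ] 0.0118 -166.4
dialred
[ 0.5294 -0.1744  0.166 ] [ 0.5405 -0.1711  0.166 ] 0.0116 -163.8
zero mark
[ 0.5563 -0.1334  0.166 ] [ 0.5573 -0.143   0.166 ] 0.0096 96.0
tail
[ 0.57599888 -0.16232196  0.203     ]
disc centre [ 0.55679546 -0.16696192  0.173     ] dial [ 0.55714512 -0.16701031  0.166     ]
hous L edge
[ 0.5917 -0.2021  0.165 ] [ 0.5266 -0.2052  0.165 ] 0.0652 2.7
cheekA in
[ 0.4222 -0.1341  0.147 ] [ 0.4271 -0.2187  0.147 ] 0.0848 93.4
cheekB in
[ 0.4674 -0.1324  0.147 ] [ 0.4726 -0.2185  0.147 ] 0.0862 93.4
lip in
[ 0.4676 -0.1315  0.147 ] [ 0.422  -0.1333  0.147 ] 0.0456 2.2
lip out
[ 0.476  -0.1247  0.147 ] [ 0.4124 -0.1295  0.147 ] 0.0638 4.4
```

```bash
python3 -c "
from h import *
d([.557,-.167,.178],194)"
```

```text
t 13.98 pos [ 0.5586 -0.168   0.2898] yaw -169.51 tilt [ 0.0001 -0.0001]
delta [0.0019, 0.0017, 0.149] [-0.0, 0.0, -0.0195] rows 3.0
```

jog_arm(deltas=[0.002,0.0015,0.05,0,0,-0.0195,-0.3,0.002,0.0015,0.09,0,0,-0.0195,-0.3,0.002,0.0015,0.13,0,0,-0.0195,-0.3,0.002,0.0015,0.149,0,0,-0.0195,-0.3,0.002,0.0015,0.149,0,0,-0.0195,-0.3,0.002,0.0015,0.149,0,0,-0.0195,1,0.002,0.0015,0.149,0,0,-0.0195,1,0.002,0.0015,0.149,0,0,-0.0195,1,0.002,0.0015,0.149,0,0,-0.0195,1,0.002,0.0015,0.149,0,0,-0.0195,1,0.002,0.0015,0.149,0,0,-0.0195,1,0.002,0.0015,0.149,0,0,-0.0195,1], grip_force=30)

```text
time_s: 14.98
position: [0.5574, -0.1669, 0.1795]
tool_rot: [[-0.97, -0.244, 0.002], [-0.244, 0.97, -0.0], [-0.002, -0.001, -1.0]]
ft_force: [-1.2, 2.4, 6.1]
grip_width: 0.0115
```

```bash
python3 -c "
from h import *
d([.557,-.167,.178],93)
s=st(); print(s['ft_force'],s['wrist_torque'],s['grip_width'])"
```

```text
t 14.98 pos [ 0.5574 -0.1669  0.1795] yaw -165.87 tilt [ 0.0023 -0.0005]
delta [0.0005, -0.0, 0.0021] [0.0003, 0.0008, 0.5618] rows 15.0
[-1.1763845   2.43854436  6.07230968] [ 0.50672555  0.23790446 -0.02283635] 0.011472746145852397
```

jog_arm(deltas=[0,0,0,0,0,0.04,1,0,0,0,0,0,0.08,1,0,0,0,0,0,0.12,1,0,0,0,0,0,0.16,1,0,0,0,0,0,0.2,1,0,0,0,0,0,0.24,1,0,0,0,0,0,0.28,1,0,0,0,0,0,0.32,1,0,0,0,0,0,0.36,1,0,0,0,0,0,0.4,1,0,0,0,0,0,0.43,1,0,0,0,0,0,0.45,1])

```text
time_s: 15.98
position: [0.5578, -0.1657, 0.1796]
tool_rot: [[-0.389, 0.921, 0.003], [0.921, 0.389, 0.002], [0.0, 0.004, -1.0]]
ft_force: [3.2, 9.0, 6.1]
grip_width: 0.011
```

```bash
python3 -c "
from h import *
d([.557,-.167,.178],93)
s=st(); print(s['ft_force'],s['wrist_torque'],s['grip_width'])"
```

```text
t 15.98 pos [ 0.5578 -0.1657  0.1796] yaw 112.87 tilt [0.0034 0.0016]
delta [-0.0012, -0.0017, 0.0021] [0.0012, -0.0003, 0.1104] rows 3.0
[3.19288365 8.96939802 6.07401521] [ 1.36981261 -0.25296312  0.01642615] 0.011047463070744296
```

jog_arm(deltas=[0,0,0,0,0,0.04,1,0,0,0,0,0,0.07,1,0,0,0,0,0,0.09,1,0,0,0,0,0,0.105,1,0,0,0,0,0,0.105,1])

```text
time_s: 16.4
position: [0.5581, -0.1656, 0.1795]
tool_rot: [[-0.072, 0.997, 0.004], [0.997, 0.072, 0.002], [0.001, 0.004, -1.0]]
ft_force: [3.3, 9.9, 6.2]
grip_width: 0.0119
```

```bash
python3 -c "
from h import *
d([.557,-.167,.178],93)
s=st(); print(s['ft_force'],s['wrist_torque'],s['grip_width'])"
```

```text
t 16.4 pos [ 0.5581 -0.1656  0.1795] yaw 94.12 tilt [0.0041 0.0018]
delta [-0.0017, -0.0017, 0.002] [0.0013, -0.0005, 0.0062] rows 1.0
[3.30844014 9.92965459 6.21173768] [ 1.44782342 -0.47392394 -0.01341774] 0.01185924142465943
```

jog_arm(deltas=[0,0,0,0,0,0.01,1,0,0,0,0,0,0.016,1,0,0,0,0,0,0.022,1,0,0,0,0,0,0.022,1])

```text
time_s: 16.73
position: [0.5582, -0.1656, 0.1796]
tool_rot: [[-0.006, 1.0, 0.004], [1.0, 0.006, 0.001], [0.001, 0.004, -1.0]]
ft_force: [3.8, 9.1, 5.9]
grip_width: 0.0114
```

```bash
python3 -c "
from h import *
d([.557,-.167,.178],93)
s=st(); print(s['ft_force'],s['wrist_torque'],s['grip_width'])"
```

```text
t 16.73 pos [ 0.5582 -0.1656  0.1796] yaw 90.35 tilt [0.0042 0.0014]
delta [-0.0019, -0.0016, 0.0021] [0.0013, -0.0004, -0.0147] rows 1.0
[3.82274141 9.07308111 5.85601821] [ 1.43481195 -0.522075    0.81653866] 0.01135309316710313
```

jog_arm(deltas=[0,0,0,0,0,0,-0.3,0,0,0,0,0,0,-0.3,0,0,0,0,0,0,-0.3,0,0,-0.05,0,0,0,-1,0,0,-0.1,0,0,0,-1,0,0,-0.15,0,0,0,-1,0,0,-0.15,0,0,0,-1,0,0,-0.15,0,0,0,-1])

```text
time_s: 17.4
position: [0.5573, -0.1676, 0.2925]
tool_rot: [[-0.004, 1.0, 0.004], [1.0, 0.004, -0.002], [-0.002, 0.004, -1.0]]
ft_force: [-0.2, -1.1, -0.6]
grip_width: 0.0856
```

```bash
python3 -c "
from h import *
import pickle
s,im=snap('wrist','w10');pickle.dump(s,open('w10.pkl','wb'))
d([.425,-.331,.30],30)"
```

```text
t 17.45 pos [ 0.5568 -0.1674  0.2905] yaw 90.24 tilt [ 0.0004 -0.0004]
delta [-0.2175, -0.1767, -0.0126] [0.0002, 0.0001, 0.3346] rows 9.0
```

View pics/w10.png

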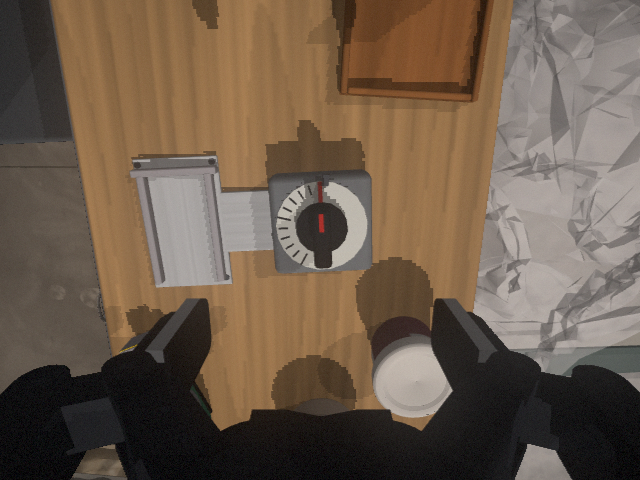

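Run:
```python
import cv2
im=cv2.imread('pics/w10.png'); cv2.imwrite('pics/k2.png',cv2.resize(im[145:300,120:385],None,fx=3,fy=3,interpolation=cv2.INTER_CUBIC))
```

```text
(no output)
```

View pics/k2.png

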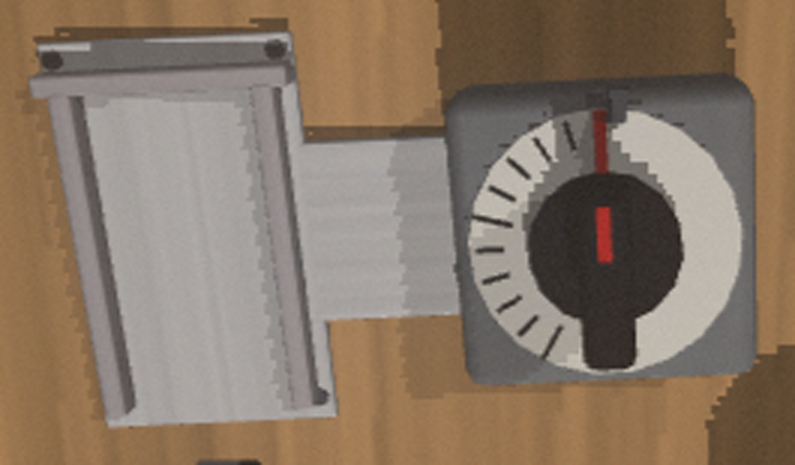

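Run:
```python
from h import *
import pickle
s=pickle.load(open('w10.pkl','rb')); c=cam('wrist',s)
k=lambda x,y:(120+x/3-.4,145+y/3-.4)
def seg(n,a,b,z):
    A=ray(c,k(*a),z);B=ray(c,k(*b),z); e=A-B; print(n,A.round(4),B.round(4),np.linalg.norm(e).round(4),np.degrees(np.arctan2(e[1],e[0])).round(1)); return A,B
seg('mark',(602,208),(606,262),.203); seg('pointer on dial',(599,110),(601,172),.166); seg('tail-mark',(602,208),(610,365),.203)
seg('cheek L inner',(83,98),(125,408),.147); seg('cheek R inner',(254,90),(293,405),.147)
seg('lip rear',(292,82),(40,94),.147); seg('lip front',(290,66),(35,78),.147)
seg('housing front',(735,76),(460,88),.165)
seg('housing right',(755,100),(755,365),.165);seg('housing left',(447,105),(470,375),.165)
```

```text
mark [ 0.5575 -0.149   0.203 ] [ 0.5584 -0.1608  0.203 ] 0.0118 94.4
pointer on dial [ 0.5568 -0.1334  0.166 ] [ 0.5573 -0.1483  0.166 ] 0.015 92.1
tail-mark [ 0.5575 -0.149   0.203 ] [ 0.5594 -0.1842  0.203 ] 0.0353 93.1
cheek L inner [ 0.4256 -0.1335  0.147 ] [ 0.4266 -0.2184  0.147 ] 0.0849 90.7
cheek R inner [ 0.4692 -0.1313  0.147 ] [ 0.4729 -0.2173  0.147 ] 0.0861 92.5
lip rear [ 0.479  -0.1292  0.147 ] [ 0.4149 -0.1325  0.147 ] 0.0642 3.0
lip front [ 0.4788 -0.1252  0.147 ] [ 0.4141 -0.1285  0.147 ] 0.0647 2.9
housing front [ 0.589  -0.1253  0.165 ] [ 0.5237 -0.1284  0.165 ] 0.0654 2.8
housing right [ 0.594  -0.1309  0.165 ] [ 0.5969 -0.1983  0.165 ] 0.0675 92.5
housing left [ 0.5205 -0.1325  0.165 ] [ 0.524  -0.2014  0.165 ] 0.069 93.0
```

```bash
python3 -c "
from h import *
c=cam('top')
f=lambda x,y:(195+x/2.5,150+y/2.5)
print(ray(c,f(702,257),.202),ray(c,f(680,268),.195),ray(c,f(612,297),.161))
d([.425,-.32,.30],113)"
```

```text
[ 0.43200494 -0.35255487  0.202     ] [ 0.42252406 -0.33334245  0.195     ] [ 0.39870114 -0.27613967  0.161     ]
t 17.45 pos [ 0.5568 -0.1674  0.2905] yaw 90.24 tilt [ 0.0004 -0.0004]
delta [-0.2028, -0.1766, -0.0126] [0.0001, 0.0002, -0.1265] rows 5.0
```

jog_arm(deltas=[-0.203,-0.177,-0.013,0,0,-0.1265,-1,-0.203,-0.177,-0.013,0,0,-0.1265,-1,-0.203,-0.177,-0.013,0,0,-0.1265,-1,-0.203,-0.177,-0.013,0,0,-0.1265,-1,-0.203,-0.177,-0.013,0,0,-0.1265,-1,-0.203,-0.177,-0.013,0,0,-0.1265,-1,-0.203,-0.177,-0.013,0,0,-0.1265,-1,-0.203,-0.177,-0.013,0,0,-0.1265,-1,-0.203,-0.177,-0.013,0,0,-0.1265,-1])

```text
time_s: 18.2
position: [0.4255, -0.319, 0.2995]
tool_rot: [[-0.392, 0.92, -0.001], [0.92, 0.392, 0.001], [0.002, -0.0, -1.0]]
ft_force: [0.3, 0.1, -0.6]
grip_width: 0.0856
```

```bash
python3 -c "
from h import *
import pickle
s,im=snap('wrist','w11');pickle.dump(s,open('w11.pkl','wb'));print(s['position'])
d([.425,-.32,.30],113)"
```

```text
[ 0.4254749  -0.31903312  0.2994799 ]
t 18.25 pos [ 0.4256 -0.3189  0.2997] yaw 113.13 tilt [-0.0005  0.0009]
delta [-0.001, -0.0013, -0.0004] [-0.0, -0.0003, 0.0007] rows 1.0
```

View pics/w11.png

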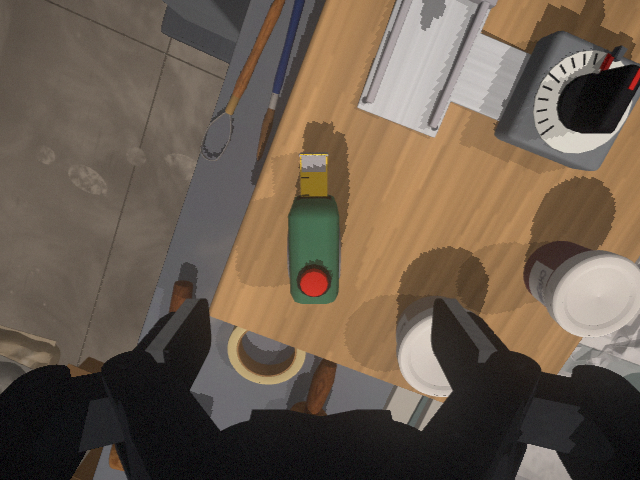

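Run:
```python
from h import *
import pickle
s=pickle.load(open('w11.pkl','rb')); c=cam('wrist',s)
b=ray(c,(314,280),.202); h=ray(c,(314.5,155),.161); h2=ray(c,(313.5,194),.161)
print('button',b,'hook top',h,h2)
print('yaw',np.degrees(np.arctan2(*(h-b)[[1,0]])),'dist',np.linalg.norm((h-b)[:2]),'expect 86')
print('case sides', ray(c,(289.5,270),.19),ray(c,(339.5,270),.19))
u=(h-b)[:2]/np.linalg.norm((h-b)[:2]); print('case centre',b[:2]+u*.016, h[:2]-u*.070)
print('cup', ray(c,(437,350),.181), 'plum', ray(c,(597,293),.192))
```

```text
button [ 0.43278077 -0.34768024  0.202     ] hook top [ 0.40070832 -0.2726256   0.161     ] [ 0.41121829 -0.2994475   0.161     ]
yaw 113.1380514548642 dist 0.08162009187145904 expect 86
case sides [ 0.4153652  -0.35214694  0.19      ] [ 0.44831935 -0.33803811  0.19      ]
case centre [ 0.4264936  -0.33296726] [ 0.42821468 -0.33699486]
cup [ 0.5485475  -0.37240223  0.181     ] plum [ 0.62645819 -0.28025489  0.192     ]
```

```bash
python3 -c "
from h import *
d([.427,-.335,.155],113.1)"
```

```text
t 18.25 pos [ 0.4256 -0.3189  0.2997] yaw 113.13 tilt [-0.0005  0.0009]
delta [-0.0206, -0.0067, 0.1929] [-0.0, -0.0003, 0.0002] rows 4.0
```

jog_arm(deltas=[-0.0205,-0.0065,0.05,0,0,0,-1,-0.0205,-0.0065,0.1,0,0,0,-1,-0.0205,-0.0065,0.15,0,0,0,-1,-0.0205,-0.0065,0.193,0,0,0,-1,-0.0205,-0.0065,0.193,0,0,0,-1,-0.0205,-0.0065,0.193,0,0,0,1,-0.0205,-0.0065,0.193,0,0,0,1,-0.0205,-0.0065,0.193,0,0,0,1,-0.0205,-0.0065,0.193,0,0,0,1,-0.0205,-0.0065,0.193,0,0,0,1,-0.0205,-0.0065,0.193,0,0,0,1,-0.0205,-0.0065,0.193,0,0,0,1], grip_force=60)

```text
time_s: 19.25
position: [0.4271, -0.3365, 0.1574]
tool_rot: [[-0.391, 0.92, 0.003], [0.92, 0.391, -0.003], [-0.004, 0.001, -1.0]]
ft_force: [0.1, 0.7, 7.1]
grip_width: 0.0357
```

```bash
python3 -c "
from h import *
d([.427,-.335,.155],113.1)
s=st();print(s['ft_force'],s['grip_width'])"
```

```text
t 19.25 pos [ 0.4271 -0.3365  0.1574] yaw 113.04 tilt [ 0.0027 -0.0028]
delta [0.002, 0.0006, 0.0033] [0.0005, 0.0011, -0.0003] rows 1.0
[0.10812781 0.73573133 7.123326  ] 0.035657679118414824
```

Run:
```python
from h import *
im=cv2.imread('pics/w2.png'); cv2.imwrite('pics/b2.png',cv2.resize(im[70:185,185:385],None,fx=4,fy=4,interpolation=cv2.INTER_CUBIC))
im=cv2.imread('pics/w5.png'); cv2.imwrite('pics/b5.png',cv2.resize(im[0:95,195:415],None,fx=3.6,fy=3.6,interpolation=cv2.INTER_CUBIC))
```

```text
(no output)
```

View pics/b2.png

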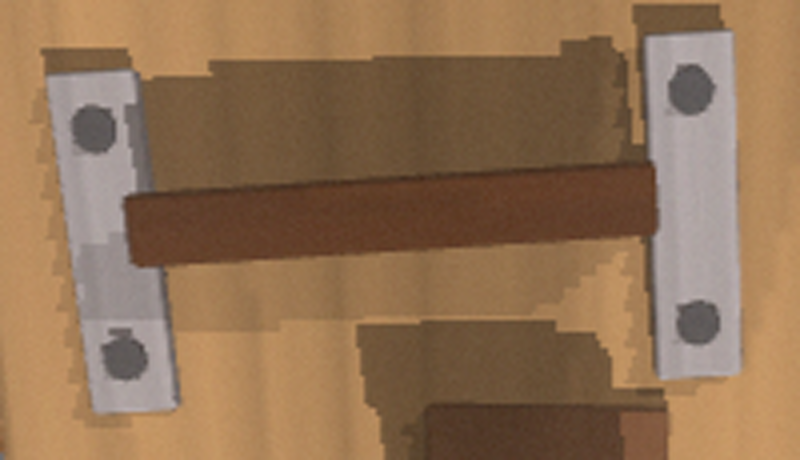

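View pics/b5.png

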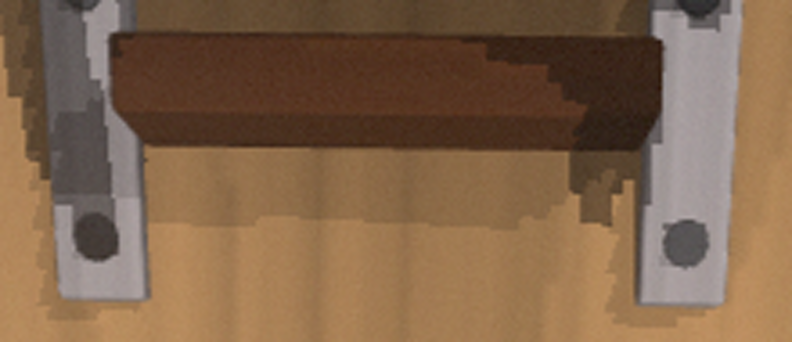

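Run:
```python
from h import *
import pickle
for pk,f,P in [('w2',lambda x,y:(185+x/4-.4,70+y/4-.4),[(125,197),(653,165),(656,235),(133,267)]),('w5',lambda x,y:(195+x/3.6-.4,y/3.6-.4),[(113,33),(662,37),(660,115),(113,107)])]:
    s=pickle.load(open(pk+'.pkl','rb')); c=cam('wrist',s)
    q=np.array([ray(c,f(*p),.161) for p in P]); e=q[1]-q[0]
    print(pk,'far edge mid',((q[0]+q[1])/2).round(4),'len',np.linalg.norm(e).round(4),'ang',np.degrees(np.arctan2(e[1],e[0])).round(2),'thick',np.linalg.norm((q[0]+q[1]-q[2]-q[3])/2).round(4))
```

```text
w2 far edge mid [0.4455 0.1371 0.161 ] len 0.0882 ang 2.24 thick 0.0112
w5 far edge mid [0.4456 0.1371 0.161 ] len 0.0878 ang 2.62 thick 0.0109
```

```bash
python3 -c "
from h import *
d([.427,-.335,.26],113.1)
d([.4383,.078,.25],92)"
```

```text
t 19.25 pos [ 0.4271 -0.3365  0.1574] yaw 113.04 tilt [ 0.0027 -0.0028]
delta [0.0015, 0.0008, -0.1367] [0.0005, 0.0011, -0.0003] rows 3.0
t 19.25 pos [ 0.4271 -0.3365  0.1574] yaw 113.04 tilt [ 0.0027 -0.0028]
delta [0.5024, 0.2302, -0.1249] [0.0007, 0.001, 0.1169] rows 11.0
```

jog_arm(deltas=[0,0,-0.03,0,0,0,1,0,0,-0.07,0,0,0,1,0,0,-0.11,0,0,0,1,0.01,0.004,-0.125,0,0,0.01,1,0.05,0.023,-0.125,0,0,0.03,1,0.09,0.041,-0.125,0,0,0.05,1,0.13,0.06,-0.125,0,0,0.07,1,0.17,0.078,-0.125,0,0,0.09,1,0.21,0.096,-0.125,0,0,0.11,1,0.25,0.115,-0.125,0,0,0.117,1,0.3,0.137,-0.125,0,0,0.117,1,0.35,0.16,-0.125,0,0,0.117,1])

```text
time_s: 20.25
position: [0.4336, -0.046, 0.2497]
tool_rot: [[-0.033, 0.999, 0.001], [0.999, 0.033, -0.0], [-0.0, 0.001, -1.0]]
ft_force: [1.7, 0.1, -4.3]
grip_width: 0.0352
```

```bash
python3 -c "
from h import *
d([.4383,.078,.25],92)"
```

```text
t 20.25 pos [ 0.4336 -0.046   0.2497] yaw 91.9 tilt [ 0.0006 -0.0003]
delta [0.165, 0.0117, -0.0004] [0.0002, 0.0001, -0.0005] rows 3.0
```

jog_arm(deltas=[0.05,0.003,0,0,0,0,1,0.1,0.007,0,0,0,0,1,0.14,0.01,0,0,0,0,1,0.155,0.0115,0,0,0,0,1,0.155,0.0115,0,0,0,0,1,0.155,0.0115,0,0,0,0,1])

```text
time_s: 20.75
position: [0.4386, 0.0692, 0.2495]
tool_rot: [[-0.036, 0.999, 0.0], [0.999, 0.036, -0.0], [-0.0, 0.0, -1.0]]
ft_force: [-0.3, -0.9, -2.9]
grip_width: 0.0356
```

```bash
python3 -c "
from h import *
import pickle
s,im=snap('wrist','w12');pickle.dump(s,open('w12.pkl','wb'));print(s['position'])
d([.4383,.078,.25],92)"
```

```text
[0.43860962 0.06916934 0.24953755]
t 20.8 pos [0.4387 0.0686 0.2494] yaw 91.98 tilt [ 0.0002 -0.0004]
delta [0.0126, -0.0001, -0.0007] [0.0001, 0.0001, -0.0001] rows 1.0
```

View pics/w12.png

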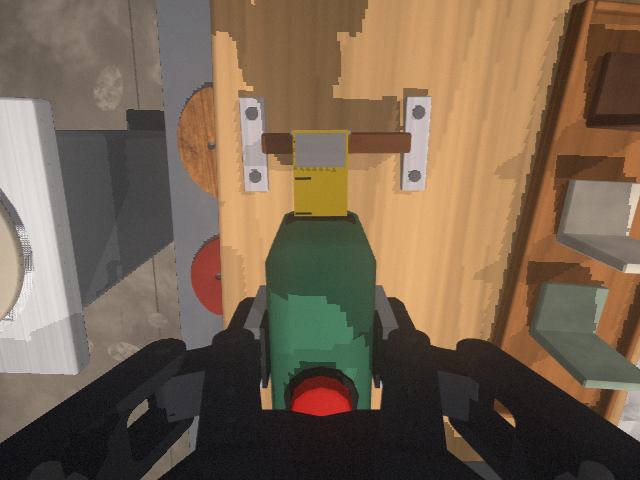

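Run:
```python
from h import *
import pickle
s=pickle.load(open('w12.pkl','rb')); c=cam('wrist',s)
L=ray(c,(292.5,130),.253);R=ray(c,(349.5,130.5),.253);print('hook outer',L.round(4),R.round(4),(R-L)[0])
print('blade exit',ray(c,(294,214),.253).round(4),ray(c,(348,215),.253).round(4))
print('bar ends',ray(c,(262,133),.161).round(4),ray(c,(411,132),.161).round(4))
```

```text
hook outer [0.4262 0.1387 0.253 ] [0.4465 0.1393 0.253 ] 0.02025841660529787
blade exit [0.4273 0.1082 0.253 ] [0.4477 0.1086 0.253 ]
bar ends [0.4015 0.136  0.161 ] [0.4897 0.1398 0.161 ]
```

jog_arm(deltas=[0.0126,0,0,0,0,0,1,0.0126,0,0,0,0,0,1,0.0126,0,0,0,0,0,1,0.0126,0,0.03,0,0,0,1,0.0126,0,0.06,0,0,0,1,0.0126,0,0.08,0,0,0,1,0.0126,0,0.08,0,0,0,1])

```text
time_s: 21.38
position: [0.4371, 0.078, 0.1867]
tool_rot: [[-0.034, 0.999, -0.006], [0.999, 0.034, 0.0], [0.001, -0.006, -1.0]]
ft_force: [-0.9, 0.5, -3.8]
grip_width: 0.0352
```

```bash
python3 -c "
from h import *
import pickle
s,im=snap('wrist','w13');pickle.dump(s,open('w13.pkl','wb'))
d([.4383,.078,.163],92)
snap('side','s13'); im=cv2.imread('pics/s13.png')[170:330,230:430];cv2.imwrite('pics/s13c.png',cv2.resize(im,None,fx=3.7,fy=3.7))"
```

```text
t 21.43 pos [0.438  0.078  0.1885] yaw 91.94 tilt [-0.0027  0.0002]
delta [-0.0001, 0.0005, 0.034] [-0.0009, -0.0001, -0.0004] rows 1.0
```

View pics/w13.png

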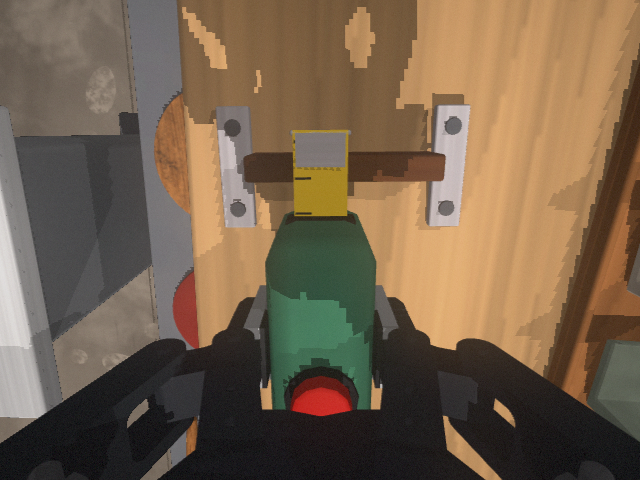

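View pics/s13c.png

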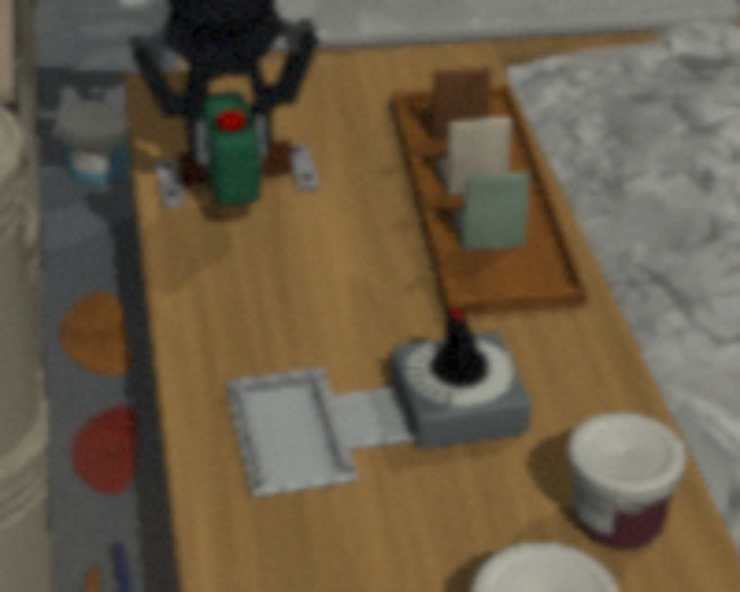

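jog_arm(deltas=[0,0,0.015,0,0,0,1,0,0,0.028,0,0,0,1,0,0,0.034,0,0,0,1,0,0,0.034,0,0,0,1,0,0,0.034,0,0,0,1])

```text
time_s: 21.9
position: [0.439, 0.0783, 0.1646]
tool_rot: [[-0.034, 0.999, 0.001], [0.999, 0.034, -0.0], [-0.0, 0.001, -1.0]]
ft_force: [0.3, -0.0, -3.1]
grip_width: 0.035
```

```bash
python3 -c "
from h import *
s,im=snap('wrist','w14')
d([.4383,.078,.163],92); print(st()['ft_force'])"
```

```text
t 21.95 pos [0.439  0.0783 0.1646] yaw 91.97 tilt [ 0.0016 -0.0002]
delta [-0.0004, -0.0009, 0.0022] [0.0005, 0.0001, -0.0002] rows 1.0
[ 0.21470386 -0.29197889 -2.87323511]
```

View pics/w14.png

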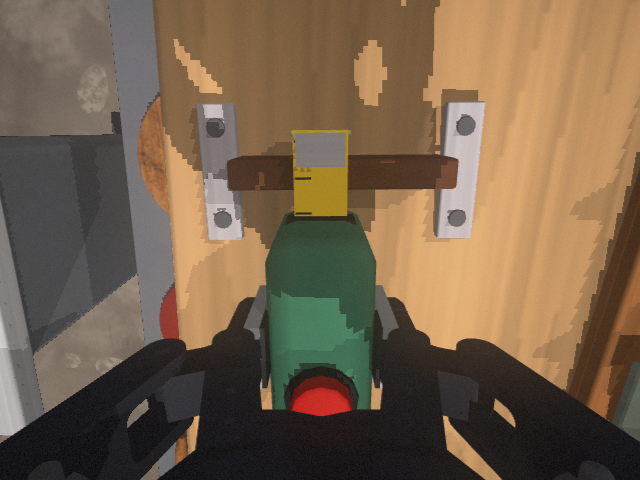

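jog_arm(deltas=[-0.01,0,0.002,0,0,0,1,-0.02,0,0.002,0,0,0,1,-0.035,0,0.002,0,0,0,1,-0.05,0,0.002,0,0,0,1,-0.05,0,0.002,0,0,0,1])

```text
time_s: 22.37
position: [0.4401, 0.0395, 0.1625]
tool_rot: [[-0.033, 0.999, 0.001], [0.999, 0.033, 0.0], [0.0, 0.001, -1.0]]
ft_force: [0.1, 3.9, -1.7]
grip_width: 0.0356
```

```bash
python3 -c "
from h import *
s,im=snap('wrist','w15')
d([.447,-.176,.173],92); print(st()['ft_force'])"
```

```text
t 22.42 pos [0.4399 0.0403 0.1625] yaw 91.87 tilt [0.0004 0.0007]
delta [-0.2885, 0.0001, -0.0143] [0.0001, -0.0002, -0.0007] rows 6.0
[ 0.35189305  3.80094043 -2.71403254]
```

View pics/w15.png

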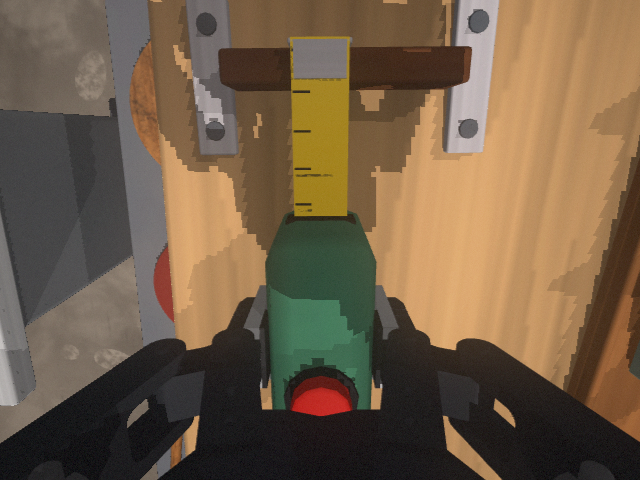

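jog_arm(deltas=[-0.02,0,0,0,0,0,1,-0.04,0,0,0,0,0,1,-0.06,0,0,0,0,0,1,-0.08,0,-0.004,0,0,0,1,-0.1,0,-0.008,0,0,0,1,-0.11,0,-0.012,0,0,0,1,-0.12,0,-0.0145,0,0,0,1,-0.12,0,-0.0145,0,0,0,1,-0.12,0,-0.0145,0,0,0,1])

```text
time_s: 23.17
position: [0.4426, -0.0486, 0.173]
tool_rot: [[-0.034, 0.999, -0.001], [0.999, 0.034, 0.0], [0.0, -0.001, -1.0]]
ft_force: [-1.0, 4.5, -4.1]
grip_width: 0.0355
```

```bash
python3 -c "
from h import *
s,im=snap('wrist','w16')
d([.447,-.177,.1735],92); print(st()['ft_force'])"
```

```text
t 23.22 pos [ 0.4426 -0.0485  0.173 ] yaw 91.98 tilt [-0.0005  0.0005]
delta [-0.1715, -0.0001, -0.0008] [-0.0001, -0.0002, -0.0001] rows 4.0
[ 0.42575558  4.43592356 -4.94789545]
```

View pics/w16.png

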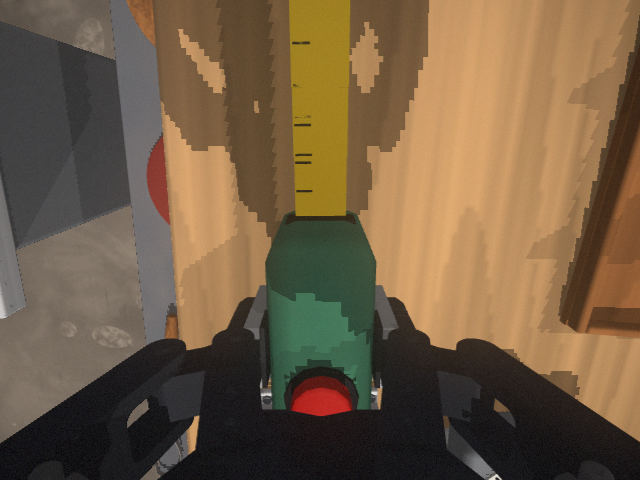

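jog_arm(deltas=[-0.02,0,-0.001,0,0,0,1,-0.04,0,-0.001,0,0,0,1,-0.06,0,-0.001,0,0,0,1,-0.08,0,-0.001,0,0,0,1,-0.1,0,-0.001,0,0,0,1,-0.12,0,-0.001,0,0,0,1,-0.14,0,-0.001,0,0,0,1,-0.16,0,-0.001,0,0,0,1,-0.1715,0,-0.001,0,0,0,1,-0.1715,0,-0.001,0,0,0,1,-0.1715,0,-0.001,0,0,0,1])

```text
time_s: 24.13
position: [0.4472, -0.177, 0.1736]
tool_rot: [[-0.034, 0.999, -0.001], [0.999, 0.034, 0.001], [0.001, -0.0, -1.0]]
ft_force: [0.9, 4.6, -5.1]
grip_width: 0.0354
```

```bash
python3 -c "
from h import *
import pickle
s,im=snap('wrist','w17');pickle.dump(s,open('w17.pkl','wb'))
d([.447,-.177,.1615],92); print(st()['ft_force'])
snap('side','s17'); im=cv2.imread('pics/s17.png')[170:330,230:430];cv2.imwrite('pics/s17c.png',cv2.resize(im,None,fx=3.7,fy=3.7))"
```

```text
t 24.18 pos [ 0.4472 -0.1767  0.1737] yaw 91.98 tilt [-0.0003  0.0006]
delta [-0.0004, -0.0003, 0.0163] [-0.0001, -0.0002, -0.0001] rows 1.0
[ 0.38330605  5.03176989 -5.17499855]
```

View pics/w17.png

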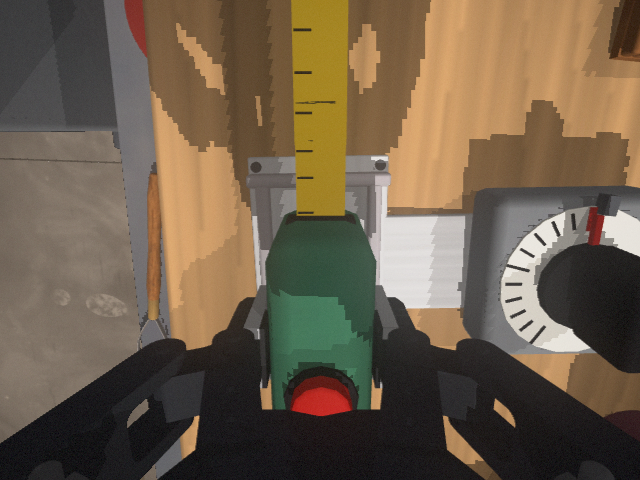

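View pics/s17c.png

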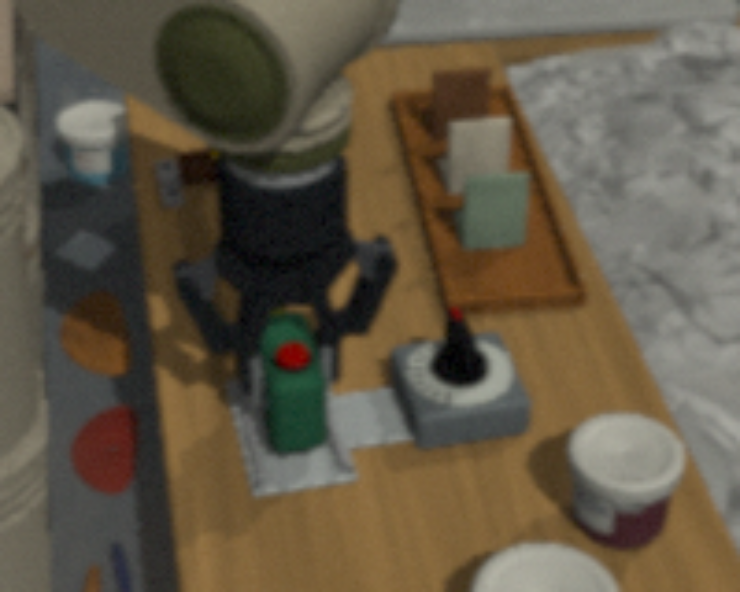

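Run:
```python
import cv2
im=cv2.imread('pics/w17.png'); cv2.imwrite('pics/l.png',cv2.resize(im[140:290,235:405],None,fx=4,fy=4,interpolation=cv2.INTER_CUBIC))
```

```text
(no output)
```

View pics/l.png

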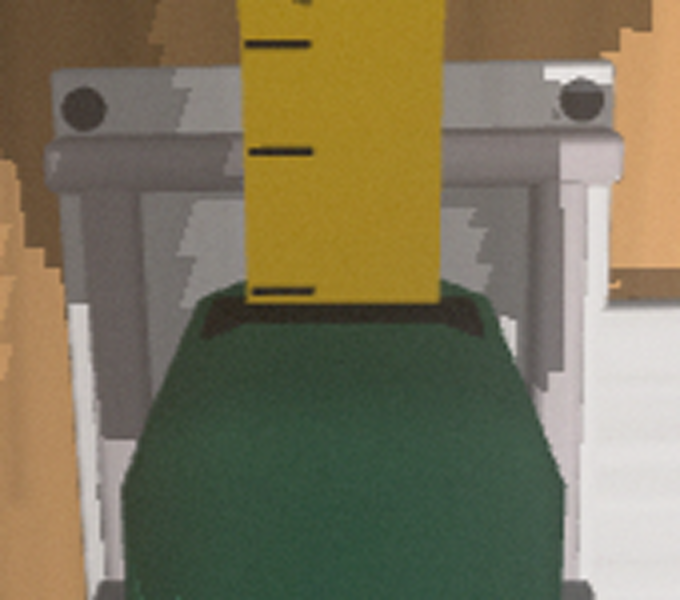

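Run:
```python
from h import *
import pickle
s=pickle.load(open('w17.pkl','rb')); c=cam('wrist',s); print(s['position'])
f=lambda x,y:(235+x/4-.4,140+y/4-.4)
for p in [(200,190),(500,186),(200,136),(500,132)]: print(ray(c,f(*p),.147).round(4))
print('blade exit',ray(c,f(343,302),.1773))
```

```text
[ 0.44719814 -0.17697165  0.17364526]
[ 0.4295 -0.1324  0.147 ]
[ 0.4633 -0.1308  0.147 ]
[ 0.4295 -0.1264  0.147 ]
[ 0.4629 -0.1247  0.147 ]
blade exit [ 0.44590442 -0.13797571  0.1773    ]
```

jog_arm(deltas=[0,-0.002,0.005,0,0,0,1,0,-0.002,0.01,0,0,0,1,0,-0.002,0.014,0,0,0,1,0,-0.002,0.017,0,0,0,1,0,-0.002,0.017,0,0,0,1])

```text
time_s: 24.65
position: [0.4456, -0.176, 0.1623]
tool_rot: [[-0.035, 0.999, 0.0], [0.999, 0.035, 0.001], [0.001, 0.0, -1.0]]
ft_force: [-3.7, 9.6, 9.6]
grip_width: 0.0357
```

```bash
python3 -c "
from h import *
d([.446,-.170,.1605],92); print(st()['ft_force'])"
```

```text
t 24.65 pos [ 0.4456 -0.176   0.1623] yaw 92.03 tilt [0.0002 0.0011]
delta [0.008, 0.0008, 0.0023] [0.0001, -0.0003, 0.0002] rows 1.0
[-3.66297266  9.58061095  9.56100745]
```

jog_arm(deltas=[0.002,0,-0.001,0,0,0,1,0.005,0,-0.001,0,0,0,1,0.007,0,-0.001,0,0,0,1,0.007,0,-0.001,0,0,0,1])

```text
time_s: 24.98
position: [0.4458, -0.1716, 0.1623]
tool_rot: [[-0.035, 0.999, 0.001], [0.999, 0.035, 0.0], [0.0, 0.001, -1.0]]
ft_force: [-0.4, 7.0, 4.5]
grip_width: 0.0353
```

```bash
python3 -c "
from h import *
d([.446,-.170,.1605],92); print(st()['ft_force'],st()['wrist_torque'])"
```

```text
t 24.98 pos [ 0.4458 -0.1716  0.1623] yaw 92.02 tilt [0.0007 0.0001]
delta [0.0022, 0.0003, 0.0024] [0.0002, -0.0, 0.0001] rows 1.0
[-0.35385824  7.01318736  4.52424564] [1.36757752 0.15150245 0.19353161]
```

jog_arm(deltas=[0.001,0,0,0,0,0,1,0.002,0,0,0,0,0,1,0.003,0,0,0,0,0,1,0.003,0,0,0,0,0,1])

```text
time_s: 25.32
position: [0.4458, -0.1714, 0.1623]
tool_rot: [[-0.035, 0.999, 0.001], [0.999, 0.035, -0.003], [-0.003, 0.001, -1.0]]
ft_force: [-2.5, -5.0, 4.4]
grip_width: 0.0353
```

```bash
python3 -c "
from h import *
d([.446,-.170,.1605],92); print(st()['ft_force'],st()['wrist_torque'])"
```

```text
t 25.32 pos [ 0.4458 -0.1714  0.1623] yaw 91.98 tilt [ 0.0009 -0.003 ]
delta [0.0018, 0.0003, 0.0024] [0.0003, 0.001, -0.0001] rows 1.0
[-2.49968406 -4.97160893  4.40351056] [-0.10843735  0.40952997  0.35522106]
```

jog_arm(deltas=[0,0,0,0,0,0,-0.6,0,0,0,0,0,0,-0.6,0,0,0,0,0,0,-0.6,0,0,0,0,0,0,-0.6,0,0,-0.03,0,0,0,-0.6,0,0,-0.07,0,0,0,-0.6,0,0,-0.12,0,0,0,-0.6,0,0,-0.17,0,0,0,-0.6,0,0,-0.17,0,0,0,-0.6,0,0,-0.17,0,0,0,-0.6])

```text
time_s: 26.15
position: [0.446, -0.1704, 0.2908]
tool_rot: [[-0.034, 0.999, 0.003], [0.999, 0.034, -0.002], [-0.003, 0.003, -1.0]]
ft_force: [0.8, 0.3, -0.5]
grip_width: 0.0682
```

```bash
python3 -c "
from h import *
import pickle
s,im=snap('wrist','w18');pickle.dump(s,open('w18.pkl','wb'))
d([.446,-.1875,.25],92); print(st()['ft_force'])
snap('side','s18'); im=cv2.imread('pics/s18.png')[170:330,230:430];cv2.imwrite('pics/s18c.png',cv2.resize(im,None,fx=3.7,fy=3.7))"
```

```text
t 26.2 pos [ 0.4455 -0.1701  0.2892] yaw 91.97 tilt [ 0.0003 -0.0003]
delta [-0.0232, -0.0001, 0.0522] [0.0001, 0.0001, -0.0001] rows 2.0
[ 0.41242532  0.02160806 -0.81194685]
```

View pics/w18.png

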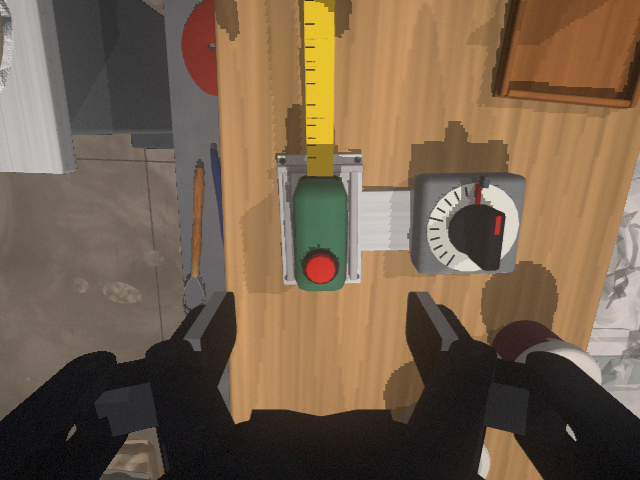

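View pics/s18c.png

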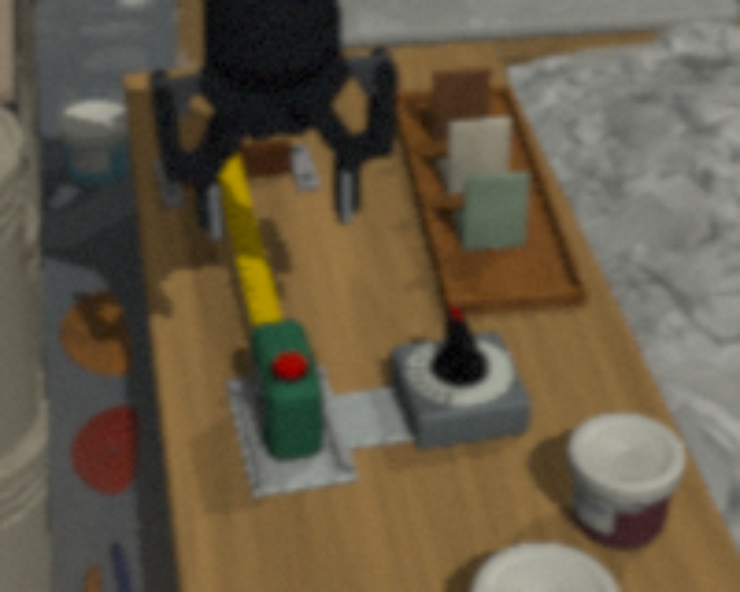

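Run:
```python
from h import *
import pickle
s=pickle.load(open('w18.pkl','rb')); c=cam('wrist',s)
b=ray(c,(320.5,266),.206); print(b)
print('lip front row', ray(c,(320,155),.147),'case front',ray(c,(320,178),.195))
d([b[0],b[1],.216],92)
```

```text
[ 0.44682585 -0.18501462  0.206     ]
lip front row [ 0.44424843 -0.1189258   0.147     ] case front [ 0.444585   -0.12996493  0.195     ]
t 26.25 pos [ 0.4452 -0.1699  0.2883] yaw 91.97 tilt [-0.0014  0.001 ]
delta [-0.0203, 0.0016, 0.0964] [-0.0004, -0.0003, -0.0002] rows 2.0
```

jog_arm(deltas=[-0.0217,0.0016,0,0,0,0,1,-0.0217,0.0016,0,0,0,0,1,-0.0217,0.0016,0,0,0,0,1,-0.0217,0.0016,0,0,0,0,1,-0.0217,0.0016,0,0,0,0,1,-0.0217,0.0016,0,0,0,0,1,-0.0217,0.0016,0,0,0,0,1,-0.0217,0.0016,0.04,0,0,0,1,-0.0217,0.0016,0.08,0,0,0,1,-0.0217,0.0016,0.095,0,0,0,1,-0.0217,0.0016,0.095,0,0,0,1,-0.0217,0.0016,0.095,0,0,0,1], grip_force=30)

```text
time_s: 27.25
position: [0.4474, -0.1863, 0.2184]
tool_rot: [[-0.035, 0.999, -0.0], [0.999, 0.035, 0.0], [0.0, -0.0, -1.0]]
ft_force: [0.3, -0.3, 0.5]
grip_width: -0.0003
```

```bash
python3 -c "
from h import *
snap('wrist','w19')
s=st();print(s['ft_force'],s['grip_width'])
d([.4468,-.1862,.201],92)"
```

```text
[0.17530598 0.03810738 0.26732032] -4.318210467797824e-05
t 27.3 pos [ 0.4477 -0.1866  0.2191] yaw 91.98 tilt [ 0.0013 -0.0009]
delta [0.0006, -0.0012, 0.0241] [0.0004, 0.0003, -0.0001] rows 1.0
```

View pics/w19.png

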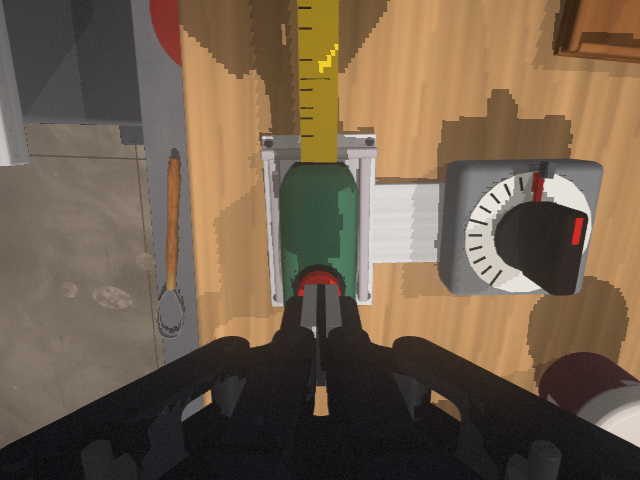

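jog_arm(deltas=[0,0,0.01,0,0,0,1,0,0,0.016,0,0,0,1,0,0,0.019,0,0,0,1,0,0,0.019,0,0,0,1])

```text
time_s: 27.63
position: [0.4474, -0.1864, 0.2038]
tool_rot: [[-0.034, 0.999, 0.0], [0.999, 0.034, -0.0], [-0.0, 0.0, -1.0]]
ft_force: [0.5, -0.5, -0.4]
grip_width: -0.0001
```

```bash
python3 -c "
from h import *
s=st();print(s['ft_force'],s['position'])"
```

```text
[ 0.49270477 -0.53279053 -0.4026715 ] [ 0.4474009  -0.18642753  0.20383445]
```

jog_arm(deltas=[0,0,0.002,0,0,0,1,0,0,0.003,0,0,0,1,0,0,0.003,0,0,0,1])

```text
time_s: 27.88
position: [0.4474, -0.1864, 0.2018]
tool_rot: [[-0.034, 0.999, 0.0], [0.999, 0.034, -0.0], [-0.0, 0.0, -1.0]]
ft_force: [-0.2, 0.1, 3.2]
grip_width: 0.0003
```

```bash
python3 -c "
from h import *
s=st();print(s['ft_force'],s['position'])"
```

```text
[-0.18030895  0.06604779  3.2489765 ] [ 0.44740047 -0.18639455  0.20179462]
```

jog_arm(deltas=[0,0,0.002,0,0,0,1,0,0,0.004,0,0,0,1,0,0,0.004,0,0,0,1])

```text
time_s: 28.13
position: [0.4479, -0.1864, 0.2012]
tool_rot: [[-0.035, 0.999, 0.004], [0.999, 0.035, -0.002], [-0.002, 0.003, -1.0]]
ft_force: [-4.0, 4.6, 24.9]
grip_width: 0.0002
```

jog_arm(deltas=[0,0,0.001,0,0,0,1,0,0,0.002,0,0,0,1,0,0,0.002,0,0,0,1])

```text
time_s: 28.38
position: [0.4481, -0.1864, 0.2011]
tool_rot: [[-0.035, 0.999, 0.005], [0.999, 0.035, -0.003], [-0.003, 0.005, -1.0]]
ft_force: [-6.4, 6.9, 35.0]
grip_width: 0.0001
```

jog_arm(deltas=[0,0,-0.01,0,0,0,1,0,0,-0.03,0,0,0,1,0,0,-0.07,0,0,0,1,0,0,-0.11,0,0,0,1,0,0,-0.14,0,0,0,1,0,0,-0.14,0,0,0,1,0,0,-0.14,0,0,0,1])

```text
time_s: 28.97
position: [0.4474, -0.1865, 0.3025]
tool_rot: [[-0.034, 0.999, 0.001], [0.999, 0.034, -0.001], [-0.001, 0.001, -1.0]]
ft_force: [-0.9, -0.1, -0.3]
grip_width: 0.0004
```

```bash
python3 -c "
from h import *
import pickle
s,im=snap('wrist','w20');pickle.dump(s,open('w20.pkl','wb'))
cv2.imwrite('pics/w20c.png',cv2.resize(im[100:320,240:400,::-1],None,fx=2.7,fy=2.7))
d([.45,-.02,.40],92)
snap('side','s20'); im=cv2.imread('pics/s20.png')[170:330,230:430];cv2.imwrite('pics/s20c.png',cv2.resize(im,None,fx=3.7,fy=3.7))"
```

```text
t 29.02 pos [ 0.4471 -0.1862  0.3014] yaw 91.97 tilt [-0.0008  0.0005]
delta [0.2214, 0.0115, -0.1313] [-0.0003, -0.0002, -0.0002] rows 5.0
```

View pics/w20c.png

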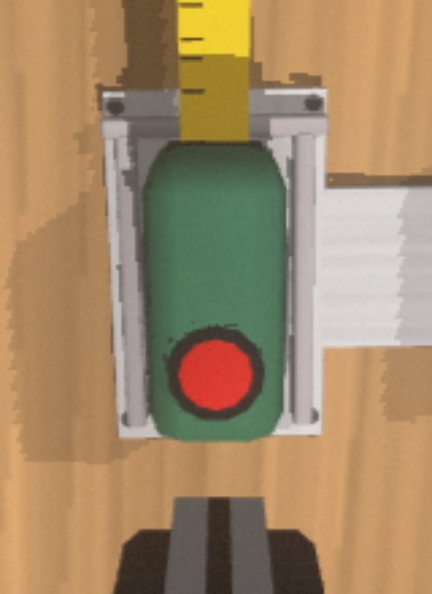

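View pics/s20c.png

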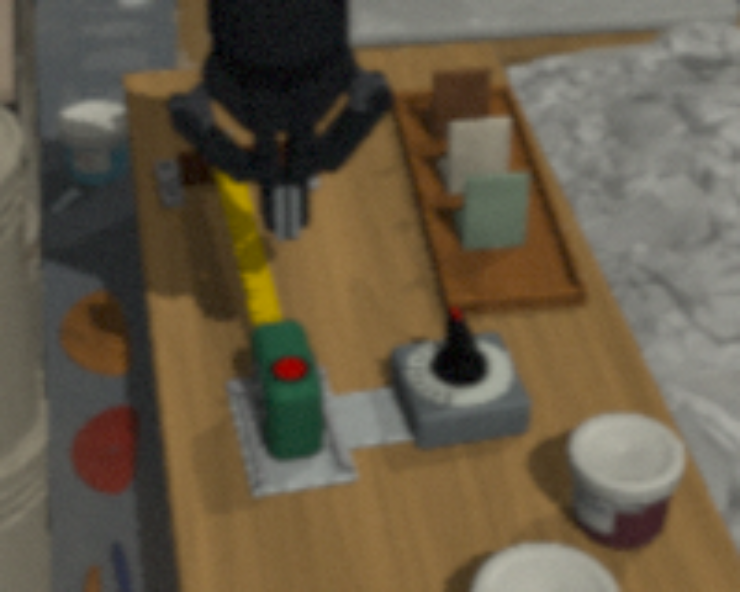

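jog_arm(deltas=[0.221,0.0115,-0.131,0,0,0,1,0.221,0.0115,-0.131,0,0,0,1,0.221,0.0115,-0.131,0,0,0,1,0.221,0.0115,-0.131,0,0,0,1,0.221,0.0115,-0.131,0,0,0,1,0.221,0.0115,-0.131,0,0,0,1,0.221,0.0115,-0.131,0,0,0,1,0.221,0.0115,-0.131,0,0,0,1])

```text
time_s: 29.73
position: [0.4501, -0.0208, 0.3988]
tool_rot: [[-0.034, 0.999, -0.003], [0.999, 0.034, 0.001], [0.001, -0.003, -1.0]]
ft_force: [-0.4, 0.2, -1.0]
grip_width: -0.0002
```

```bash
python3 -c "
from h import *
import pickle
s,im=snap('wrist','w21');pickle.dump(s,open('w21.pkl','wb'))
d([.3,.35,.40],92)"
```

```text
t 29.78 pos [ 0.4501 -0.0211  0.3988] yaw 91.92 tilt [-0.003   0.0007]
delta [0.5013, -0.1835, -0.0006] [-0.0009, -0.0003, -0.0004] rows 10.0
```

View pics/w21.png

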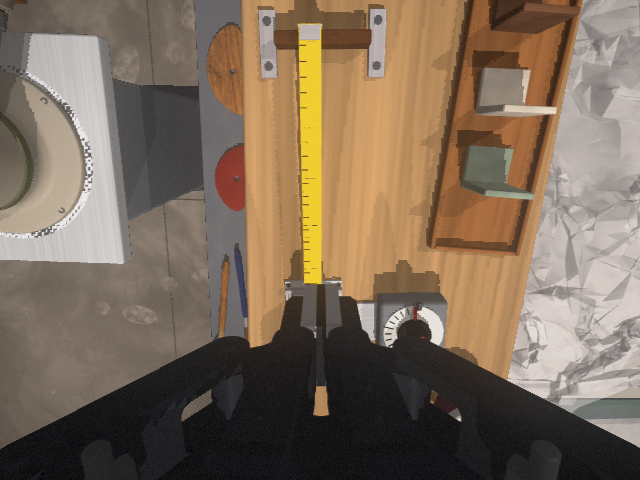

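jog_arm(deltas=[0.45,-0.15,0,0,0,0,1,0.45,-0.15,0,0,0,0,1,0.45,-0.15,0,0,0,0,1,0.45,-0.15,0,0,0,0,1,0.45,-0.15,0,0,0,0,1,0.45,-0.15,0,0,0,0,1,0.45,-0.15,0,0,0,0,1,0.45,-0.15,0,0,0,0,1,0.45,-0.15,0,0,0,0,1,0.45,-0.15,0,0,0,0,1,0.45,-0.15,0,0,0,0,1,0.45,-0.15,0,0,0,0,1])

```text
time_s: 30.78
position: [0.3268, 0.3121, 0.3996]
tool_rot: [[-0.033, 0.999, -0.001], [0.999, 0.033, -0.001], [-0.001, -0.001, -1.0]]
ft_force: [-0.7, -0.5, 0.2]
grip_width: 0.0
```

```bash
python3 -c "
from h import *
s,im=snap('top','t22');print(s['position'])
cv2.imwrite('pics/t22c.png',cv2.resize(im[150:300,195:515,::-1],None,fx=2.5,fy=2.5,interpolation=cv2.INTER_CUBIC))"
```

```text
[0.32684703 0.3120645  0.39962557]
```

View pics/t22c.png

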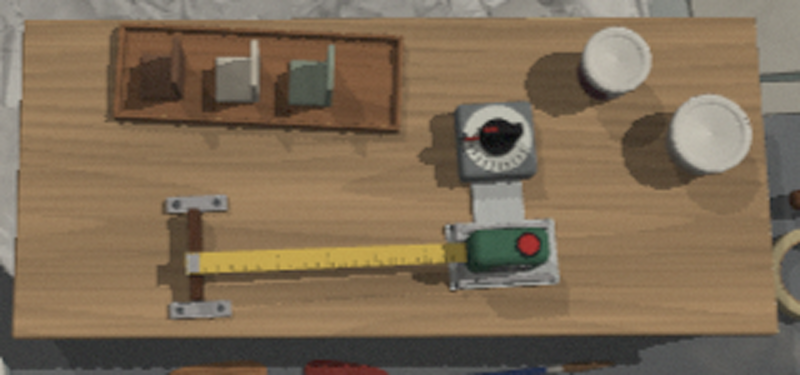

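```bash
python3 -c "
from h import *
print(close_job())"
```

```text
the job is handed in; nothing more can be done
None
```

The job is done and handed in at about 31 s. No verdict was reported.

- **Tiles:** The brown, cream and green tiles were the only ones on the board, with no blue one. All three are standing in the wooden tray and the lane is clear in the last top view.
- **Tally knob:** I turned it clockwise until it hit the zero stop. The wrist torque rose to about 0.8 N m there, and the pointer lines up with the red zero mark.
- **Tape:** The hook is over the far edge of the stop bar. I drew the case back against 4 to 5 N of spring pull, set it in the seat, and pushed it forward until the wrist force showed contact with the front lip.
- **Lock button:** I pressed it until it bottomed out. The tool stopped about 5 mm below the nominal button top. The press reached 35 N, more than the suggested 8 to 12 N but under the 40 N limit.
- **Last pictures:** The tape is stretched straight from seat to bar, and nothing moved after the arm backed away. I never moved the cup or the tubs.

**Disagreements and gaps**
- Picture measurements of known lengths mostly came out 1 to 5% short, up to about 8% on the hook.
- The seat's axis meets the bar roughly 12 mm to one side of its middle, so the hook sits off-centre but well on the bar.
- I felt almost no force on the button until about 4 mm below where its top should be, so I judged it fully down from the hard stop and the pictures.
- I did not measure whether the hook's friction holds the nose of the case slightly up.

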